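# Pack the reception's hand stamps into their round tin

### The job

Get the stamp set ready for reception: first take the orange thimble out of the round tin and put it in the teal clip box, then stand the red stamp in the middle of the empty tin. After that stand every other stamp upright on the tin's floor around the red one in an evenly spaced honeycomb, six places in the ring, one stamp to a place, with whole places left empty where stamps are missing; the ink pad goes flat and fully home in the oblong pocket of the black holder, at any time. Leave the jar, stapler, binder clip, notes, eraser and pen pot where they are.

Things in the scene. Friction and masses are not known exactly. Their poses are not given: they have to be found in the camera images.
- tin: round open aluminium tin, fixed to the shelf: inner diameter 142 mm, outer 146, height 26, floor 4 thick. Origin: centre of its underside. A full set is one stamp in the middle and six round it, about 46.5 mm centre to centre (2.5 mm clear all round); any turn of that pattern fits
- stamp_red_mid (a point): the red hand stamp standing upright: red round base disc 44 dia x 14 high (3 mm bevel below, 2 mm above), on it a red upright grip, 16 dia, round, up to 62 total height. This point: on its axis, 31 above the underside; z is up along the grip. Always present
- ink_pad_mid (a point): blue ink pad in a closed flat case, 56 (its x) x 90 (its y) x 20 high, with a white upright ridge along the middle of its top to hold it by: 14 (x) x 60 (y) x 24 high, total height 44. This point: its centre, 22 above the underside; z up
- pocket (a point): centre of the floor of the oblong pocket in the black pad holder (84 x 116 x 18 high, fixed to the shelf). Pocket 60 (its x) x 94 (its y), 10 deep, with a 2 mm bevelled mouth; its floor is 8 above the shelf. Seated, the pad stands 10 above the holder; it fits either way round
- thimble_mid (a point): orange rubber finger thimble left standing in the tin, near its middle: a slightly tapered cone, 24 dia at the foot, 20 near the top, 34 high. This point: on its axis, 17 above the foot; z up
- clip_box: teal plastic open clip box, fixed to the shelf, empty: 100 (its x) x 80 (its y) x 45 high, walls and floor 4. Origin: centre of its underside
- stamp1_mid (a point): dark grey hand stamp standing upright: round base disc 44 dia x 14 high (3 mm bevel below, 2 mm above), on it a pale wooden upright grip, 16 dia, round, up to 62 total height. This point: on its axis, 31 above the underside; z is up along the grip. Four to six of stamp1..stamp6 are present; an absent one reads None all the time
- stamp2_mid (a point): dark grey hand stamp standing upright: round base disc 44 dia x 14 high (3 mm bevel below, 2 mm above), on it a pale wooden upright grip, 16 dia, round, up to 62 total height. This point: on its axis, 31 above the underside; z is up along the grip. Four to six of stamp1..stamp6 are present; an absent one reads None all the time
- stamp3_mid (a point): dark grey hand stamp standing upright: round base disc 44 dia x 14 high (3 mm bevel below, 2 mm above), on it a pale wooden upright grip, 16 dia, round, up to 62 total height. This point: on its axis, 31 above the underside; z is up along the grip. Four to six of stamp1..stamp6 are present; an absent one reads None all the time
- stamp4_mid (a point): dark grey hand stamp standing upright: round base disc 44 dia x 14 high (3 mm bevel below, 2 mm above), on it a pale wooden upright grip, 16 dia, round, up to 62 total height. This point: on its axis, 31 above the underside; z is up along the grip. Four to six of stamp1..stamp6 are present; an absent one reads None all the time
- stamp5_mid (a point): dark grey hand stamp standing upright: round base disc 44 dia x 14 high (3 mm bevel below, 2 mm above), on it a pale wooden upright grip, 16 dia, round, up to 62 total height. This point: on its axis, 31 above the underside; z is up along the grip. Four to six of stamp1..stamp6 are present; an absent one reads None all the time
- stamp6_mid (a point): dark grey hand stamp standing upright: round base disc 44 dia x 14 high (3 mm bevel below, 2 mm above), on it a pale wooden upright grip, 16 dia, round, up to 62 total height. This point: on its axis, 31 above the underside; z is up along the grip. Four to six of stamp1..stamp6 are present; an absent one reads None all the time
- jar: glass jar of coloured clips, 70 dia, 87 high; origin under its centre; bystander
- stapler: chrome stapler on a black foot, 130 long, 45 high; origin under its centre; bystander
- binder_clip: large black binder clip lying down, 34 x 41 x 20, wire arms 30 longer; origin under its centre; bystander
- note_block: yellow block of notes, 76 x 76 x 30; origin under its centre; bystander
- eraser: white and green eraser, 22 x 48 x 12; origin under its centre; bystander
- pen_pot: dark round pen pot with pens, 72 dia, 90 high, pens to 115; origin under its centre; bystander

How it is judged:
On the way, in this order (a step that is already met when the one before it is completed fails the run):
1. the thimble is in the teal clip box (x of thimble_mid in the frame of clip_box between -0.045 and 0.045 m and y of thimble_mid in the frame of clip_box between -0.035 and 0.035 m and z of thimble_mid in the frame of clip_box between 0 and 0.035 m), for 0.2 s.
2. the red stamp stands in the middle of the tin (z of stamp_red_mid in the frame of tin between 0.031 and 0.038 m and angle between stamp_red_mid's own z axis and vertical below 0.1 rad and horizontal distance between stamp_red_mid and tin below 0.008 m), for 0.2 s.
At the end, for the whole second after the job is handed in: Thimble in clip box; red stamp within 8 mm of tin centre; the others 40 to 54 mm from it, each pair under 53 or over 73 mm apart; all stamps upright (0.1 rad) on the tin floor; pad on the pocket floor, level 0.04, square 0.09 rad, centred 6 mm; all released and at rest (all of step 1 and all of step 2 and z of stamp1_mid in the frame of tin between 0.031 and 0.038 m and angle between each of stamp1_mid, stamp2_mid, stamp3_mid, stamp4_mid, stamp5_mid, stamp6_mid's own z axis and vertical below 0.1 rad and horizontal distance between stamp1_mid and tin between 0.04 and 0.054 m and z of stamp2_mid in the frame of tin between 0.031 and 0.038 m and horizontal distance between stamp2_mid and tin between 0.04 and 0.054 m and z of stamp3_mid in the frame of tin between 0.031 and 0.038 m and horizontal distance between stamp3_mid and tin between 0.04 and 0.054 m and z of stamp4_mid in the frame of tin between 0.031 and 0.038 m and horizontal distance between stamp4_mid and tin between 0.04 and 0.054 m and z of stamp5_mid in the frame of tin between 0.031 and 0.038 m and horizontal distance between stamp5_mid and tin between 0.04 and 0.054 m and z of stamp6_mid in the frame of tin between 0.031 and 0.038 m and horizontal distance between stamp6_mid and tin between 0.04 and 0.054 m and (horizontal distance between stamp2_mid and stamp1_mid below 0.053 m or horizontal distance between stamp2_mid and stamp1_mid above 0.073 m) and (horizontal distance between stamp3_mid and stamp1_mid below 0.053 m or horizontal distance between stamp3_mid and stamp1_mid above 0.073 m) and (horizontal distance between stamp3_mid and stamp2_mid below 0.053 m or horizontal distance between stamp3_mid and stamp2_mid above 0.073 m) and (horizontal distance between stamp4_mid and stamp1_mid below 0.053 m or horizontal distance between stamp4_mid and stamp1_mid above 0.073 m) and (horizontal distance between stamp4_mid and stamp2_mid below 0.053 m or horizontal distance between stamp4_mid and stamp2_mid above 0.073 m) and (horizontal distance between stamp4_mid and stamp3_mid below 0.053 m or horizontal distance between stamp4_mid and stamp3_mid above 0.073 m) and (horizontal distance between stamp5_mid and stamp1_mid below 0.053 m or horizontal distance between stamp5_mid and stamp1_mid above 0.073 m) and (horizontal distance between stamp5_mid and stamp2_mid below 0.053 m or horizontal distance between stamp5_mid and stamp2_mid above 0.073 m) and (horizontal distance between stamp5_mid and stamp3_mid below 0.053 m or horizontal distance between stamp5_mid and stamp3_mid above 0.073 m) and (horizontal distance between stamp5_mid and stamp4_mid below 0.053 m or horizontal distance between stamp5_mid and stamp4_mid above 0.073 m) and (horizontal distance between stamp6_mid and stamp1_mid below 0.053 m or horizontal distance between stamp6_mid and stamp1_mid above 0.073 m) and (horizontal distance between stamp6_mid and stamp2_mid below 0.053 m or horizontal distance between stamp6_mid and stamp2_mid above 0.073 m) and (horizontal distance between stamp6_mid and stamp3_mid below 0.053 m or horizontal distance between stamp6_mid and stamp3_mid above 0.073 m) and (horizontal distance between stamp6_mid and stamp4_mid below 0.053 m or horizontal distance between stamp6_mid and stamp4_mid above 0.073 m) and (horizontal distance between stamp6_mid and stamp5_mid below 0.053 m or horizontal distance between stamp6_mid and stamp5_mid above 0.073 m) and horizontal distance between ink_pad_mid and pocket below 0.006 m and angle between ink_pad_mid's own z axis and vertical below 0.04 rad and angle between the x axis of ink_pad_mid and the x axis of pocket, either way round below 0.09 rad and z of ink_pad_mid in the frame of pocket between 0.018 and 0.0245 m and linear speed of each of stamp_red, stamp1, stamp2, stamp3, stamp4, stamp5, stamp6, ink_pad, thimble below 0.02 m/s); the robot touches nothing.
It fails at once if a bystander is shifted by more than 50 mm or tipped over (distance of any of jar, stapler, binder_clip, note_block, eraser, pen_pot from where it was at the start of the episode above 0.05 m or angle between any of jar, stapler, binder_clip, note_block, eraser, pen_pot's own z axis and vertical above 0.5 rad).
Of stamp1, stamp2, stamp3, stamp4, stamp5, stamp6 only 4 to 6 are there at a start; the rules pass over those that are not, and their reading is None.
At some moment in a run one of stamp_red, stamp1, stamp2, stamp3, stamp4, stamp5, stamp6, ink_pad may be knocked a few centimetres aside while the robot is not near it.
It also fails if it takes over 210 s, if anything falls off the work surface, if the arm or the gripper's body presses on something with over 40 N, if the wrist force passes 120 N, or if a joint passes its speed limit or range.

### The arm

A 6-joint arm with a two-finger parallel gripper is mounted at the origin on the work surface. World frame = base frame: x ahead of the robot, y to its left, z up, the work surface at z = 0. Lengths are in m, angles in rad, forces in N, time in s.
With the tool pointing down it reaches from about 0.35 to 0.975 m from the base axis. Payload 7.1 kg.
Tool frame: the origin (TCP) lies at the very end of the fingers, on their centre line; the grasp point (between the pads) lies 19 mm behind it; z points along the fingers, y is the direction in which the jaws open and shut (so a half turn about z gives the same grasp; the last joint's range is limited). The gripper opens to 88 mm and grips with 3 to 60 N. Pads are 20 mm wide; open, the fingers measure 115 mm over their backs; the gripper's body (75 mm by 178 mm) begins 61 mm behind the grasp point.
Start: joints at [1.329, 0.423, 1.63, -0, 1.089, -0.019], TCP at [0.138, 0.61, 0.223] pointing down, gripper open.
Joint ranges: [-3, 3], [-0.9, 2.11], [0.09, 2.58], [-1.31, 4.45], [0.11, 2.69], [-2.54, 2.54]. Speed limits (rad/s): [2.39, 2.39, 3.01, 3.14, 3.14, 3.14].

### API

Orientations are given as a unit quaternion [w, x, y, z].
In Python, from bench import get_state, grab_frame, camera_model, close_job gives the robot as it stands.
- The arm moves only by the shell command python3 -m handwheel 'ROWS' [OPENING] [FORCE]. ROWS is JSON, a list of rows, each a list of 2 entries, a list of its own where there are three numbers: the shift along the world's x, y, z in mm, then the turn, a rotation vector about the world's x, y, z in rad. A call has 1 to 10 rows; each row shifts and turns the commanded pose from where the row before left it; what a row does not reach is not made up. A row lasts 1/12 s, in which the tool goes at most 41.7 mm and 7.16 degrees, less where a joint would pass 70% of its speed; a pose out of reach is approached as far as the arm can. A call with a gripper value outside its range is refused whole. OPENING is the opening in per cent of the stroke, from 0 (shut) to 100 (fully open), set as the call begins (- or left out, the last holds). The fingers move at their own pace and stop on an object; FORCE is the grip in N (left out, the last holds). Time passes only in rows, so rows that do not move let the fingers close. It gives the time, the measured TCP pose, the force and the opening at its end, in the units of the state.
- get_state(): the state, without advancing time (a new reading comes with each control period).
- grab_frame(name): name is "side" or "top"; returns the picture (480x640x3 uint8, red, green, blue); there is no depth.
- camera_model(name): a dict with "K" (3x3 intrinsics, pixels), "distortion" ([k1, k2, p1, p2, k3] as OpenCV has them; the pictures are not rectified), "world_from_camera" (4x4, takes a point from camera to world coordinates). Camera axes: x right, y down, z forward; pixel columns grow to the right and rows downward; lengths in m; the calibration is good to about 2 mm. A picture is of the moment at which its call begins. camera_model takes no time and is no camera call.
- close_job(): hands the job in, once; it reports no verdict.
The state is a dict: "time_s": time; "q": joint angles; "qvel": joint speeds; "joint_efforts": joint torques, N m; "eef_pos": TCP position; "orientation": TCP orientation; "wrist_force": force on the tool from outside, world axes, zero at the start; "wrist_torque": the same for the moment, N m; "opening": finger opening in m.
Only numpy, scipy, OpenCV 4.12 (cv2) and the standard library are available. Lean on these libraries where they do the work, as an engineer would, in place of code of your own. Each camera call takes 0.05 s, during which the arm holds its last target.

## Working session

There is one attempt and no reset: what is moved stays moved. The work goes in short steps, Python scripts to look and compute and a shell command to move; the robot and the scene stay as the last step left them, time stands still between calls to the robot, and variables do not carry over. Pictures are saved under pics/ and viewed, and the job is handed in when it is done.

```bash
ls; mkdir -p pics; python3 - <<'E'
from bench import *
import cv2
s=get_state(); print(s)
for n in ("side","top"):
    f=grab_frame(n); cv2.imwrite(f"pics/{n}0.png",f[:,:,::-1]); m=camera_model(n); print(n,m)
E
```

```text
pics
{'time_s': 0.0, 'q': array([ 1.32902585e+00,  4.23832571e-01,  1.63072233e+00, -7.81469439e-06,
        1.08860007e+00, -1.89935107e-02]), 'qvel': array([-0.0006018 , -0.0007385 , -0.00047   , -0.00079464,  0.00041905,
        0.00072463]), 'joint_efforts': array([ 8.29747842e-04, -5.44625401e+01, -2.73669684e+01,  6.44294475e-02,
        2.29890546e-02, -1.07344383e-04]), 'eef_pos': array([0.13792129, 0.60899918, 0.22189416]), 'orientation': array([-9.81296876e-05,  1.11156449e-01,  9.93802613e-01, -7.74978475e-04]), 'wrist_force': array([ 0.07135686, -0.67143916,  0.533421  ]), 'wrist_torque': array([-0.01601363,  0.01380907, -0.00164299]), 'opening': 0.08765221412466409}
side {'K': array([[554.67071162,   0.        , 313.91817089],
       [  0.        , 554.67071162, 239.32245392],
       [  0.        ,   0.        ,   1.        ]]), 'distortion': array([-0.00648106,  0.        ,  0.        ,  0.        ,  0.        ]), 'world_from_camera': array([[ 0.90747729, -0.25081854,  0.33700895,  0.22562258],
       [-0.41982136, -0.51216911,  0.74928822, -0.83916717],
       [-0.0153298 , -0.82144559, -0.57008081,  0.70329849],
       [ 0.        ,  0.        ,  0.        ,  1.        ]])}
top {'K': array([[553.19428207,   0.        , 319.43456706],
       [  0.        , 553.19428207, 239.44282886],
       [  0.        ,   0.        ,   1.        ]]), 'distortion': array([-0.11235029,  0.        ,  0.        ,  0.        ,  0.        ]), 'world_from_camera': array([[ 0.01652041, -0.98697433,  0.16002732,  0.43836102],
       [-0.99969229, -0.01926658, -0.01562416,  0.00168702],
       [ 0.01850383, -0.15971996, -0.98698893,  1.07426176],
       [ 0.        ,  0.        ,  0.        ,  1.        ]])}
```

View pics/top0.png

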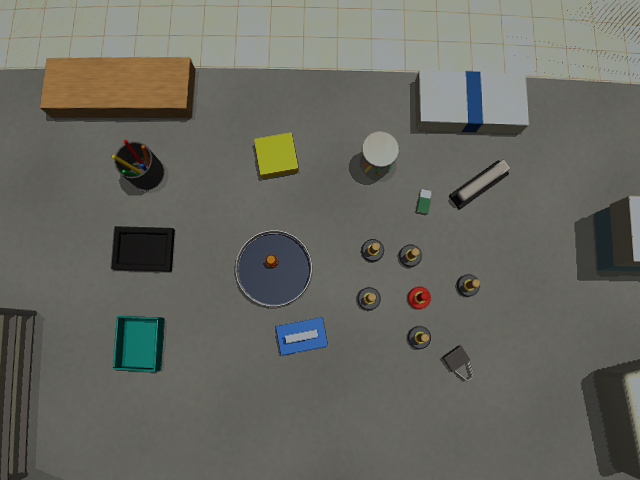

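View pics/side0.png

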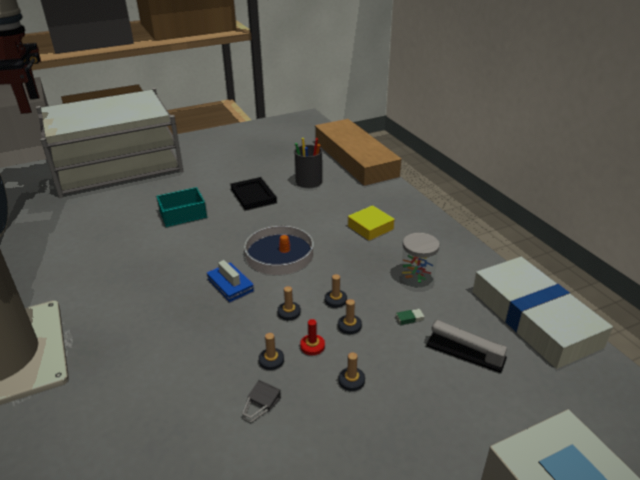

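The top view shows the tin at (273,268) with the thimble at (271,261), the holder at (143,249), the box at (139,344) and the pad at (301,336). The red stamp is at (419,297), with five dark stamps at (373,250), (410,255), (369,298), (468,285) and (419,337). I'll zoom in before segmenting.

```bash
cat > h.py <<'E'
import numpy as np, cv2, time, glob
from bench import get_state, grab_frame, camera_model
CM={n:camera_model(n) for n in("side","top")}
def ray(n,px):
    m=CM[n]; u=cv2.undistortPoints(np.array([[px]],float),m["K"],m["distortion"])[0,0]
    T=m["world_from_camera"]; d=T[:3,:3]@np.array([u[0],u[1],1.]); return T[:3,3],d/np.linalg.norm(d)
def plane(n,px,z):
    o,d=ray(n,px); return o+d*(z-o[2])/d[2]
def tri(pt,ps):
    o1,d1=ray("top",pt);o2,d2=ray("side",ps)
    A=np.stack([d1,-d2],1); t=np.linalg.lstsq(A,o2-o1,rcond=None)[0]
    a=o1+t[0]*d1;b=o2+t[1]*d2; return (a+b)/2,np.linalg.norm(a-b)
def proj(n,P):
    m=CM[n];T=np.linalg.inv(m["world_from_camera"]); r=cv2.Rodrigues(T[:3,:3])[0]
    return cv2.projectPoints(np.array(P,float).reshape(-1,1,3),r,T[:3,3],m["K"],m["distortion"])[0][:,0]
def shot(n,tag=None):
    f=grab_frame(n)[:,:,::-1].copy()
    if tag: cv2.imwrite(f"pics/{n}_{tag}.png",f)
    return f
def comps(mask,amin=8):
    k,l,st,c=cv2.connectedComponentsWithStats(mask.astype(np.uint8),connectivity=8)
    return [(c[i],st[i],l==i) for i in range(1,k) if st[i,4]>=amin]
def crop(f,x0,y0,x1,y1,s,out):
    cv2.imwrite(out,cv2.resize(f[y0:y1,x0:x1],None,fx=s,fy=s,interpolation=cv2.INTER_NEAREST))
E
python3 - <<'E'
from h import *
t=cv2.imread("pics/top0.png");s=cv2.imread("pics/side0.png")
crop(t,350,220,500,370,4,"pics/c1.png"); crop(s,240,250,400,400,4,"pics/c2.png")
crop(t,230,220,330,360,4,"pics/c3.png")
E
```

```text
(no output)
```

View pics/c1.png

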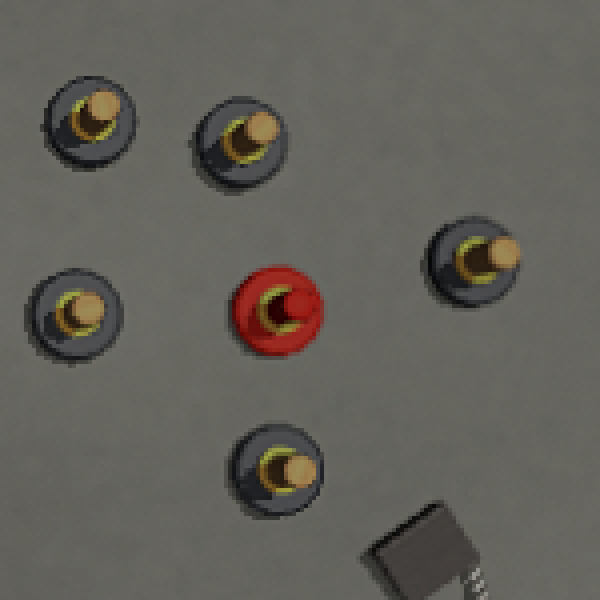

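View pics/c2.png

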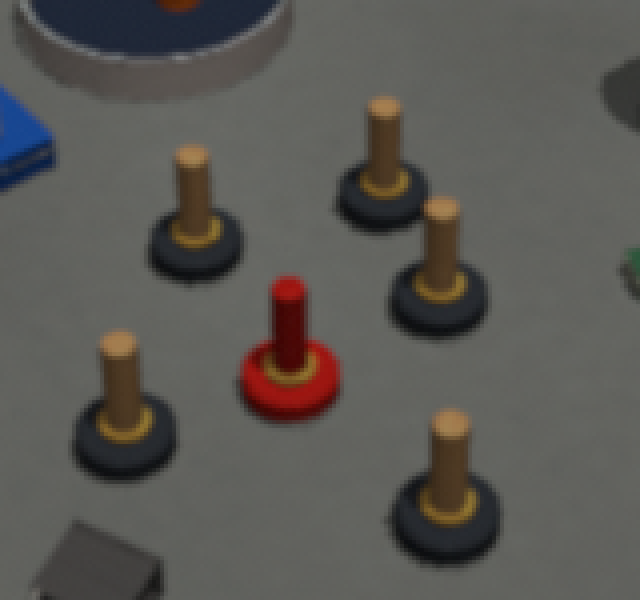

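View pics/c3.png

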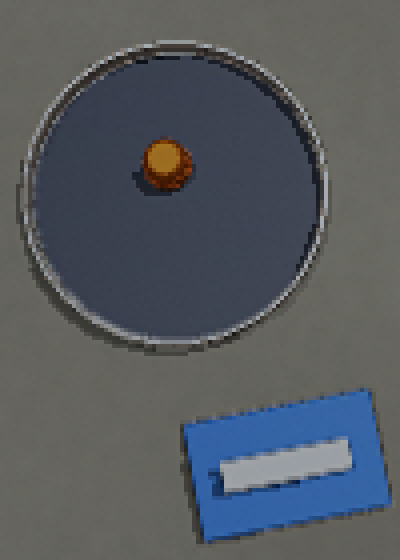

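```bash
python3 - <<'E'
from h import *
t=cv2.imread("pics/top0.png");s=cv2.imread("pics/side0.png")
ht=cv2.cvtColor(t,cv2.COLOR_BGR2HSV);hs=cv2.cvtColor(s,cv2.COLOR_BGR2HSV)
P=lambda h,x,y:print((x,y),h[y,x])
for x,y in[(375,246),(415,252),(371,297),(475,283),(425,337),(374,252),(424,296),(411,300),(271,259),(268,264),(300,344),(290,338),(372,269)]:P(ht,x,y)
print('side')
for x,y in[(288,289),(288,300),(336,277),(336,290),(312,322),(312,333),(306,347),(352,357),(352,365),(285,237),(285,246),(230,270)]:P(hs,x,y)
E
```

```text
(375, 246) [ 23 114 154]
(415, 252) [ 23 115 155]
(371, 297) [ 23 114 154]
(475, 283) [ 23 116 154]
(425, 337) [ 23 116 154]
(374, 252) [ 15 151  44]
(424, 296) [  2 204 154]
(411, 300) [  2 204 136]
(271, 259) [ 18 201 155]
(268, 264) [ 12 247  64]
(300, 344) [108 173 165]
(290, 338) [105  16 164]
(372, 269) [ 26  17 103]
side
(288, 289) [ 18 125 163]
(288, 300) [ 16 139  77]
(336, 277) [ 16 131 163]
(336, 290) [ 15 138  76]
(312, 322) [  1 225 160]
(312, 333) [  1 238  73]
(306, 347) [  1 227 157]
(352, 357) [ 18 127 161]
(352, 365) [ 16 140  73]
(285, 237) [ 14 230 161]
(285, 246) [ 11 234  86]
(230, 270) [ 43  27 171]
```

```bash
cat >> h.py <<'E'
def inr(h,lo,hi): return cv2.inRange(h,np.array(lo),np.array(hi))>0
def stamps(t,s):
    ht=cv2.cvtColor(t,cv2.COLOR_BGR2HSV);hs=cv2.cvtColor(s,cv2.COLOR_BGR2HSV)
    tt=[c for c in comps(inr(ht,(17,90,125),(28,150,255)),12)]; ss=comps(inr(hs,(12,100,120),(24,160,255)),8)
    rt=comps(inr(ht,(0,170,147),(6,255,255)),8); rs=comps(inr(hs,(0,190,120),(6,255,255)),8)
    return tt,ss,rt,rs
def match(A,B,zlo=.03,zhi=.11):
    out=[]
    for a in A:
        for b in B:
            p,e=tri(a[0],b[0])
            if e<.006 and zlo<p[2]<zhi and .25<p[0]<.9: out.append((p,e,a[0],b[0]))
    return out
E
python3 - <<'E'
from h import *
np.set_printoptions(precision=4,suppress=True)
t=cv2.imread("pics/top0.png");s=cv2.imread("pics/side0.png")
r=stamps(t,s)
for q in r: print([(c[0].round(1).tolist(),int(c[1][4])) for c in q])
for p,e,a,b in match(r[0],r[1]): print("tan",p,e,"plane62",plane("top",a,.062)[:2],plane("side",b,.062)[:2])
for p,e,a,b in match(r[2],r[3]): print("red",p,e,a,plane("top",a,.062)[:2],plane("side",b,.062)[:2])
E
```

```text
[([160.4, 80.7], 953), ([54.1, 60.0], 43), ([85.1, 65.5], 152), ([184.6, 69.3], 66), ([63.0, 61.6], 14), ([104.8, 64.6], 16), ([112.1, 66.8], 16), ([51.3, 71.1], 34), ([84.7, 84.3], 497), ([107.0, 70.8], 13), ([125.2, 72.8], 30), ([135.4, 71.8], 17), ([140.3, 78.2], 17), ([52.2, 80.5], 41), ([60.4, 79.3], 14), ([124.1, 79.1], 14), ([129.8, 86.8], 19), ([49.3, 89.0], 22), ([43.5, 94.6], 16), ([128.0, 98.6], 90), ([55.1, 100.6], 105), ([84.4, 101.3], 123), ([110.9, 101.1], 21), ([98.1, 104.7], 15), ([375.7, 245.9], 42), ([415.2, 251.6], 44), ([475.9, 282.8], 40), ([371.9, 296.5], 44), ([424.9, 337.1], 43)]
[([136.7, 45.2], 922), ([233.8, 110.0], 212), ([357.6, 142.7], 1789), ([335.7, 276.4], 26), ([287.5, 288.7], 30), ([350.2, 301.8], 33), ([269.2, 335.6], 40), ([352.3, 355.5], 46)]
[([420.8, 296.1], 152)]
[([311.8, 322.1], 31), ([313.1, 345.4], 163)]
tan [ 0.5927 -0.1193  0.0585] 0.0004280743019393542 plane62 [ 0.5923 -0.119 ] [ 0.5905 -0.1232]
tan [ 0.5836 -0.1935  0.0581] 0.00018615744042345392 plane62 [ 0.5831 -0.1927] [ 0.5813 -0.1974]
tan [ 0.5268 -0.3076  0.0586] 1.0022332621957977e-06 plane62 [ 0.5265 -0.3065] [ 0.5253 -0.3103]
tan [ 0.4985 -0.1125  0.0582] 0.0005924960310224128 plane62 [ 0.4986 -0.1122] [ 0.4966 -0.1167]
tan [ 0.4255 -0.2101  0.0586] 0.0007439356699424526 plane62 [ 0.4259 -0.2095] [ 0.4241 -0.2133]
red [ 0.5025 -0.2049  0.0523] 0.002878729465645628 [420.7763 296.1316] [ 0.5005 -0.2024] [ 0.4998 -0.2146]
```

```bash
python3 - <<'E'
from h import *
np.set_printoptions(precision=4,suppress=True)
t=cv2.imread("pics/top0.png");s=cv2.imread("pics/side0.png")
ht=cv2.cvtColor(t,cv2.COLOR_BGR2HSV);hs=cv2.cvtColor(s,cv2.COLOR_BGR2HSV)
def circ(P):
    A=np.c_[2*P[:,:2],np.ones(len(P))]; b=(P[:,:2]**2).sum(1); x=np.linalg.lstsq(A,b,rcond=None)[0]; return x[:2],np.sqrt(x[2]+x[0]**2+x[1]**2)
# tin floor: bluish
for n,h,roi in(("top",ht,(225,220,325,315)),("side",hs,(235,220,325,280))):
    x0,y0,x1,y1=roi
    m=np.zeros(h.shape[:2],bool); m[y0:y1,x0:x1]=True
    print(n,"floor hsv",h[275 if n=="top" else 258,290 if n=="top" else 270], "rim px row", h[268 if n=="top" else 250, x0:x0+25,2])
    fl=m&inr(h,(105,40,20),(125,200,110))
    c=max(comps(fl,50),key=lambda c:c[1][4]); cs,_=cv2.findContours(c[2].astype(np.uint8),cv2.RETR_EXTERNAL,cv2.CHAIN_APPROX_NONE)
    k=max(cs,key=len)[:,0]; e=cv2.fitEllipse(k); print("floor ell",e)
    rim=m&(h[:,:,2]>120)&(h[:,:,1]<50); pts=np.argwhere(rim)[:,::-1].astype(float)
    print(len(pts)); 
    P=np.array([plane(n,p,.026) for p in pts]); c,r=circ(P)
    for _ in range(4):
        d=np.hypot(*(P[:,:2]-c).T)-r; P=P[abs(d)<.004]; c,r=circ(P)
    print("rim circle",c,r,len(P),"on z0.022",)
E
```

```text
top floor hsv [113  62  82] rim px row [101 101 101 101 101  98 100  99 101  64 100 113  70  93  80  76  77  76
  77  78  78  76  76  77  77]
floor ell ((273.9010314941406, 268.78277587890625), (69.8096923828125, 70.633056640625), 75.09447479248047)
223
rim circle [0.5531 0.0721] 0.07184286463575293 215 on z0.022
side floor hsv [110 111  55] rim px row [100  99  99 100  99  99  99  99  90  90 113 109  75  57  55  55  55  54
  55  55  56  54  55  55  55]
floor ell ((277.6703796386719, 249.2107391357422), (26.924131393432617, 58.941978454589844), 86.61837768554688)
33
rim circle [0.5262 0.0297] 0.08831030825228221 16 on z0.022
```

```bash
python3 - <<'E'
from h import *
t=cv2.imread("pics/top0.png");s=cv2.imread("pics/side0.png")
crop(t,100,215,200,385,4,"pics/c4.png"); crop(s,150,165,330,310,4,"pics/c5.png")
E
```

```text
(no output)
```

View pics/c4.png

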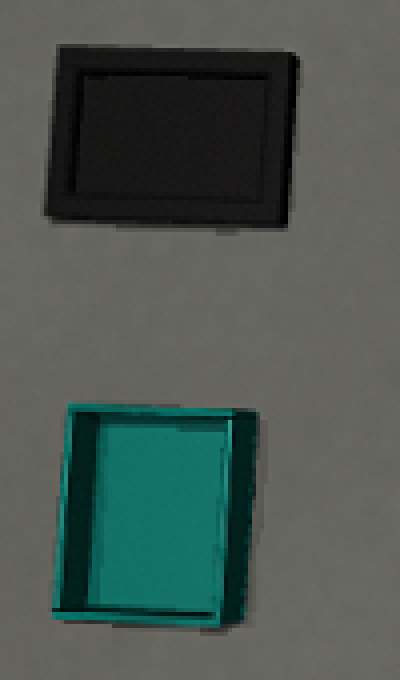

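View pics/c5.png

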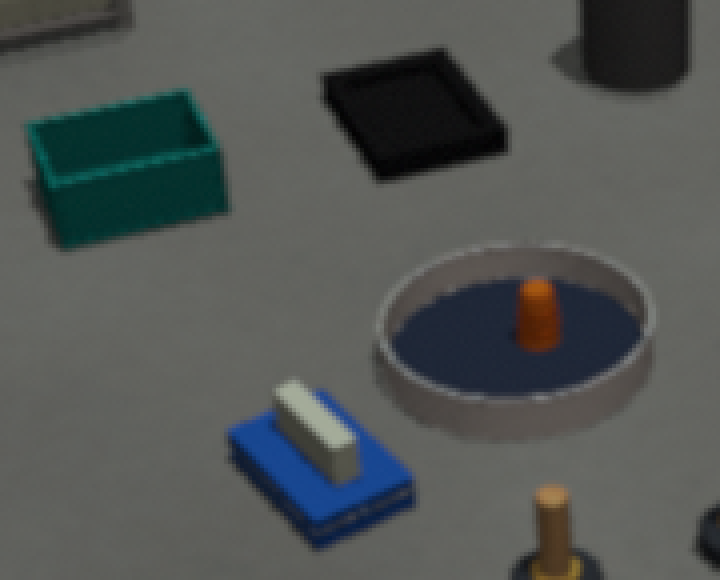

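```bash
cat >> h.py <<'E'
def thim(t,s):
    ht=cv2.cvtColor(t,cv2.COLOR_BGR2HSV);hs=cv2.cvtColor(s,cv2.COLOR_BGR2HSV)
    f=lambda L:[c for c in L if c[1][0]>100 and c[1][1]>180]
    return f(comps(inr(ht,(13,170,125),(22,255,255)),8)),f(comps(inr(hs,(10,190,135),(22,255,255)),4))
def ridge(t,s):
    o=[]
    for f in(t,s):
        h=cv2.cvtColor(f,cv2.COLOR_BGR2HSV)
        bl=inr(h,(100,120,30),(118,255,255)); bl=max(comps(bl,60),key=lambda c:c[1][4] if c[1][1]>200 or 1 else 0)
        o.append(bl)
    return o
E
python3 - <<'E'
from h import *
np.set_printoptions(precision=4,suppress=True)
t=cv2.imread("pics/top0.png");s=cv2.imread("pics/side0.png")
a,b=thim(t,s)
print([(c[0],c[1][4]) for c in a],[(c[0],c[1][4]) for c in b])
if a and b: print("thimble",tri(a[0][0],b[0][0]),plane("top",a[0][0],.038))
print("tin side",plane("side",(279.3,245.5),.026),tri((274.2,268.0),(279.3,245.5)), proj("top",[.5531,.0721,.026]))
ht=cv2.cvtColor(t,cv2.COLOR_BGR2HSV);hs=cv2.cvtColor(s,cv2.COLOR_BGR2HSV)
# ridge top view
def roi(m,x0,y0,x1,y1):
    k=np.zeros_like(m);k[y0:y1,x0:x1]=m[y0:y1,x0:x1];return k
rt=max(comps(roi(inr(ht,(0,0,135),(180,60,255)),270,310,335,360),20),key=lambda c:c[1][4])
rs=max(comps(roi(inr(hs,(0,0,140),(180,60,255)),200,255,260,305),10),key=lambda c:c[1][4])
for n,c in(("top",rt),("side",rs)):
    pts=np.argwhere(c[2])[:,::-1].astype(np.float32); print(n,c[0],c[1],cv2.minAreaRect(pts))
    W=np.array([plane(n,p,.044)[:2] for p in pts]); r=cv2.minAreaRect((W*1000).astype(np.float32)); print(" ridge world mm",r, W.mean(0))
print("ridge",tri(rt[0],rs[0]))
# blue case outer in top
bl=roi(inr(ht,(100,110,80),(118,255,255)),260,300,340,370); pts=np.argwhere(bl)[:,::-1].astype(float)
W=np.array([plane("top",p,.02)[:2] for p in pts]); print("case",cv2.minAreaRect((W*1000).astype(np.float32)))
# holder
bk=max(comps(roi(inr(ht,(0,0,0),(180,255,60)),100,215,185,280),200),key=lambda c:c[1][4]); pts=np.argwhere(bk[2])[:,::-1].astype(float)
for z in(0.018,0.0):
  W=np.array([plane("top",p,z)[:2] for p in pts]); print("holder",z,cv2.minAreaRect((W*1000).astype(np.float32)))
# teal
te=max(comps(roi(inr(ht,(75,100,20),(95,255,255)),100,300,185,390),200),key=lambda c:c[1][4]); pts=np.argwhere(te[2])[:,::-1].astype(float)
W=np.array([plane("top",p,.045)[:2] for p in pts]); print("box",cv2.minAreaRect((W*1000).astype(np.float32)))
print(ht[249-0,112:180,2]); print(ht[222:275,143,2])
E
```

```text
[(array([270.5098, 259.0784]), np.int32(51))] [(array([283.6471, 236.9412]), np.int32(17))]
thimble (array([0.5674, 0.0773, 0.0338]), np.float64(0.00046820959515591053)) [0.5671 0.0769 0.038 ]
tin side [0.5507 0.0624 0.026 ] (array([0.5529, 0.0705, 0.0201]), np.float64(0.001373156069528223)) [[273.2605 267.1955]]
top [301.2    335.8133] [285 330  33  13 225] ((301.2115478515625, 336.05767822265625), (7.2562971115112305, 32.163047790527344), 78.69007110595703)
 ridge world mm ((424.6617431640625, 15.936203002929688), (13.264913558959961, 59.175418853759766), 12.211551666259766) [0.4251 0.016 ]
side [228.225 268.   ] [219 260  19  17 120] ((228.00001525878906, 268.0), (21.21320343017578, 5.656853675842285), 45.0)
 ridge world mm ((423.9311828613281, 12.086576461791992), (12.598517417907715, 58.02421569824219), 11.608388900756836) [0.4242 0.0121]
ridge (array([0.4251, 0.016 , 0.0408]), np.float64(0.00012809482084538159))
case ((424.7751770019531, 16.050331115722656), (56.058685302734375, 89.59159088134766), 12.195395469665527)
holder 0.018 ((584.24169921875, 328.2621765136719), (120.32679748535156, 87.80834197998047), 89.3108139038086)
holder 0.0 ((586.7275390625, 333.8274230957031), (122.37735748291016, 89.30463409423828), 89.31078338623047)
box ((404.46331787109375, 317.2718200683594), (91.00550079345703, 99.96650695800781), 88.67630004882812)
[ 67  17  22  22  21  18   3   6  26  23  23  22  22  23  22  23  24  24
  23  22  24  23  22  24  25  23  21  23  24  21  25  23  24  24  25  24
  23  23  26  25  24  27  23  24  27  26  25  25  25  26  25  25  25  20
  21  26  26  25  28   8   0  65  87 102 101 101 101 101]
[101 101 101 102 110  34  21  23  22  24  14   1  25  25  23  24  24  25
  24  22  24  24  24  23  21  24  24  23  23  24  25  24  25  26  23  24
  23  23  25  22  25  22  18  22  25  24  24  20  16  44  85 103 101]
```

The triangulated heights (stamps 58.5, ridge 40.8, thimble 34 mm) all read about 4 mm below the text, which suggests a small offset between the two cameras. I'll check the pocket at higher contrast.

```bash
python3 - <<'E'
from h import *
t=cv2.imread("pics/top0.png")
c=t[220:280,105:182].astype(float); c=np.clip(c*4.5,0,255).astype(np.uint8)
cv2.imwrite("pics/c6.png",cv2.resize(c,None,fx=10,fy=10,interpolation=cv2.INTER_CUBIC))
E
```

```text
(no output)
```

View pics/c6.png

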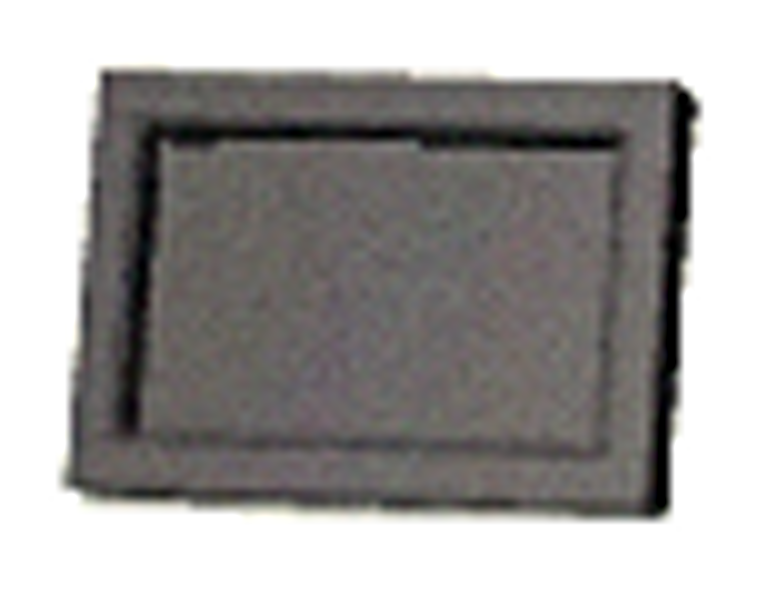

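```bash
python3 - <<'E'
from h import *
np.set_printoptions(precision=4,suppress=True)
def quad(Q,off,sc,z,n="top"):
    W=np.array([plane(n,(np.array(q)+.5)/sc-.5+off,z)[:2] for q in Q]); c=W.mean(0)
    tl,tr,br,bl=W
    L=(tl+bl)/2-(tr+br)/2; X=(tl+tr)/2-(bl+br)/2
    print(c,"len y",np.linalg.norm(L),np.degrees(np.arctan2(L[1],L[0])),"len x",np.linalg.norm(X),np.degrees(np.arctan2(X[1],X[0])))
quad([(103,73),(675,84),(648,503),(72,480)],np.array([105,220]),10,.018)
quad([(150,125),(622,138),(605,455),(120,437)],np.array([105,220]),10,.018)  # mouth
# box top rim from c4 crop: outer
quad([(70,404),(236,410),(222,628),(53,618)],np.array([100,215]),4,.045)
E
```

```text
[0.5862 0.3294] len y 0.11374333323166667 89.49495922484853 len x 0.08107543191939316 -0.22965893403442666
[0.5854 0.3293] len y 0.09480757679361397 89.33684441229327 len x 0.061723740812601756 -0.4968212111675848
[0.4042 0.3216] len y 0.07918374422753946 89.11430135189023 len x 0.09915931263161355 -1.0963779755184613
```

Next I'll move over the thimble with the jaws turned to lie along world x.

```bash
python3 -m handwheel '[[[25,-31,0],[0,0,-0.12]],[[25,-31,0],[0,0,-0.12]],[[25,-31,0],[0,0,-0.12]],[[25,-31,0],[0,0,-0.12]],[[25,-31,0],[0,0,-0.12]],[[25,-31,0],[0,0,-0.12]],[[25,-31,0],[0,0,-0.12]],[[25,-31,0],[0,0,-0.12]],[[25,-31,0],[0,0,-0.12]],[[25,-31,0],[0,0,-0.12]]]' 100 25
```

```text
time_s: 0.93
eef_pos: [0.3888, 0.2977, 0.2226]
orientation: [-0.0, 0.655, 0.756, -0.0]
wrist_force: [0.9, 0.7, 1.0]
opening: 0.0881
```

```bash
python3 -m handwheel '[[[25,-31,0],[0,0,-0.12]],[[25,-31,0],[0,0,-0.027]],[[25,-31,0],[0,0,0]],[[25,-31,0],[0,0,0]],[[25,-31,0],[0,0,0]],[[25,-31,-20],[0,0,0]],[[20,-31,-20],[0,0,0]],[[0,0,0],[0,0,0]],[[0,0,0],[0,0,0]],[[0,0,0],[0,0,0]]]' 
cat >> h.py <<'E'
def yaw():
    s=get_state(); q=s["orientation"]; from scipy.spatial.transform import Rotation as R
    M=R.from_quat(np.roll(q,-1)).as_matrix(); return s["time_s"],s["eef_pos"]*1000,np.degrees(np.arctan2(M[1,1],M[0,1])),M[:,2],s["opening"]*1000
def st():
    t,p,y,z,o=yaw(); print("t %.2f tcp"%t,p.round(1),"jaw deg %.2f z"%y,z.round(4),"open %.1f"%o,"F",get_state()["wrist_force"].round(1),"q",get_state()["q"].round(2))
E
python3 -c "
from h import *
st(); shot('top','a');shot('side','a')"
```

```text
time_s: 1.77
eef_pos: [0.5558, 0.0848, 0.1838]
orientation: [-0.0, 0.707, 0.707, -0.0]
wrist_force: [0.2, 0.0, 0.1]
opening: 0.088
t 1.77 tcp [555.8  84.8 183.8] jaw deg 0.01 z [-1.3e-03  1.0e-04 -1.0e+00] open 88.0 F [0.2 0.  0.1] q [0.13 0.38 1.8  0.   0.96 0.13]
```

View pics/top_a.png

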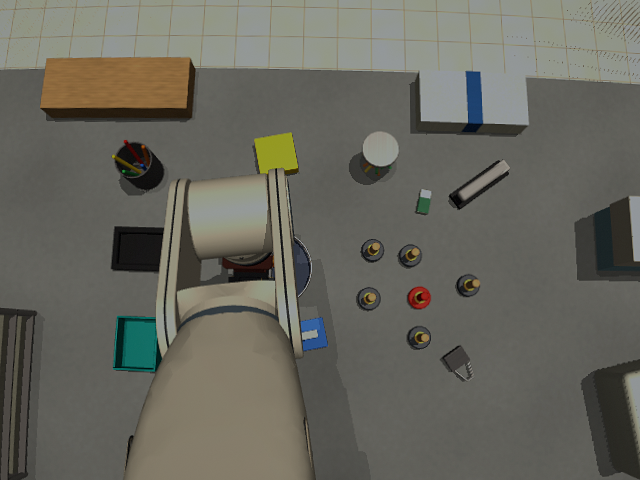

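View pics/side_a.png

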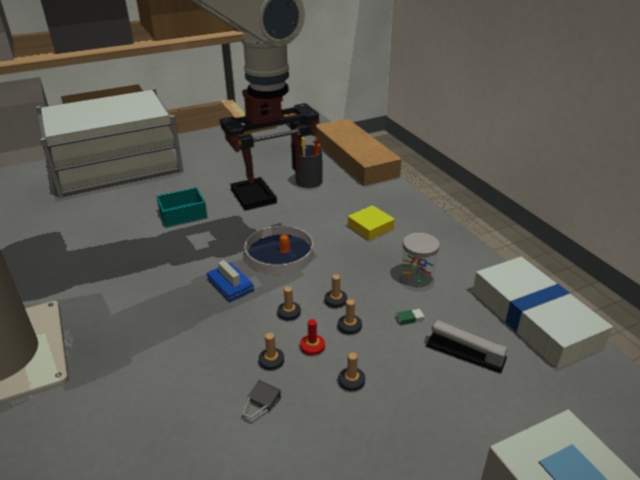

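The arm blocks the top view of the gripper, but the side view shows both fingertips near (250,180) and (298,168). I'll compare those with the projected TCP.

```bash
python3 - <<'E'
from h import *
s=cv2.imread("pics/side_a.png")
P=[[.5558-.044,.0848,.1838],[.5558-.0575,.0848,.1838],[.5558+.044,.0848,.1838],[.5558+.0575,.0848,.1838]]
p=proj("side",P);print(p)
S=8;x0,y0=235,140
c=cv2.resize(s[y0:195,x0:315],None,fx=S,fy=S,interpolation=cv2.INTER_CUBIC); c=np.clip(c*1.8,0,255).astype(np.uint8)
for q in p:
    u=((q+.5-[x0,y0])*S-.5).round().astype(int); cv2.drawMarker(c,tuple(int(v) for v in u),(0,255,0),cv2.MARKER_CROSS,12,1)
cv2.imwrite("pics/c7.png",c)
E
```

```text
[[252.45551059 178.86759332]
 [245.90888489 180.35199641]
 [293.82529458 169.49054272]
 [299.97822363 168.09637567]]
```

View pics/c7.png

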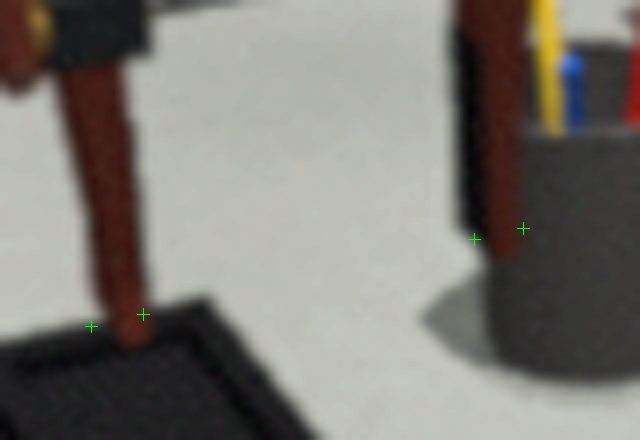

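The near inner corners of the fingers land within about 1 px of the projection, so the side camera agrees with the robot to about 1–2 mm. Going down on the thimble.

```bash
python3 -m handwheel '[[[10,-10,-20],[0,0,0]],[[0,0,-30],[0,0,0]],[[0,0,-30],[0,0,0]],[[0,0,-30],[0,0,0]],[[0,0,-30],[0,0,0]],[[0,0,-20],[0,0,0]],[[0,0,-12],[0,0,0]],[[0,0,0],[0,0,0]],[[0,0,0],[0,0,0]]]' 70 15
python3 -c "
from h import *
st(); f=shot('side','b'); crop(f,220,170,360,300,4,'pics/c8.png')"
```

```text
time_s: 2.62
eef_pos: [0.5664, 0.0756, 0.0126]
orientation: [0.0, 0.706, 0.708, 0.0]
wrist_force: [-0.6, -1.1, 0.5]
opening: 0.0618
t 2.62 tcp [566.4  75.6  12.6] jaw deg 0.13 z [ 2.e-04  1.e-04 -1.e+00] open 61.8 F [-0.6 -1.1  0.5] q [0.11 0.66 1.84 0.   0.64 0.11]
```

View pics/c8.png

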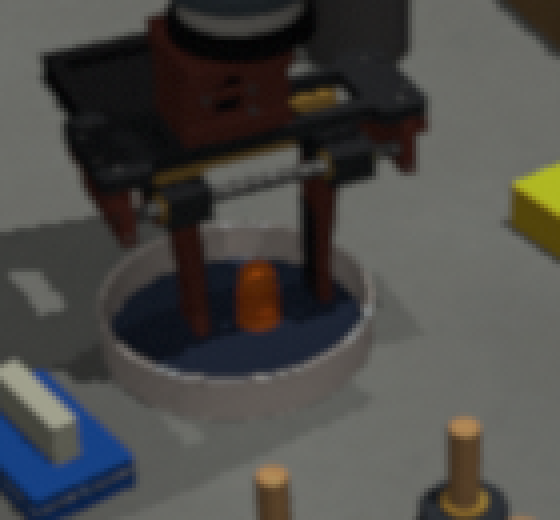

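The fingers straddle the thimble, with the tips at about (272,253) and (302,245) in the full frame. Closing.

```bash
python3 -m handwheel '[[[0,0,-3],[0,0,0]],[[0,0,0],[0,0,0]],[[0,0,0],[0,0,0]],[[0,0,0],[0,0,0]],[[0,0,0],[0,0,0]],[[0,0,0],[0,0,0]],[[0,0,0],[0,0,0]],[[0,0,0],[0,0,0]]]' 0 15
python3 -c "
from h import *
st(); f=shot('side','c'); crop(f,220,170,360,300,4,'pics/c9.png')"
```

```text
time_s: 3.33
eef_pos: [0.5665, 0.0747, 0.0093]
orientation: [0.0, 0.707, 0.707, 0.0]
wrist_force: [-0.5, -0.5, 2.4]
opening: 0.0218
t 3.33 tcp [566.5  74.7   9.3] jaw deg 0.05 z [ 3.e-04  0.e+00 -1.e+00] open 21.8 F [-0.5 -0.5  2.4] q [ 0.11  0.66  1.85 -0.    0.63  0.11]
```

View pics/c9.png

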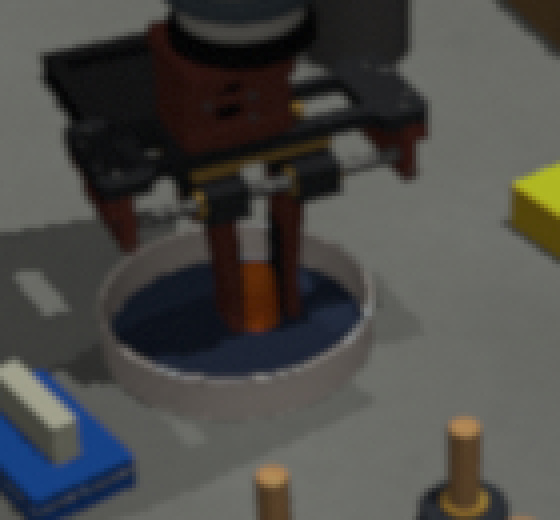

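The thimble is gripped (21.8 mm opening). Lifting it and carrying it to the box.

```bash
python3 -m handwheel '[[[0,0,20],[0,0,0]],[[0,0,30],[0,0,0]],[[0,0,30],[0,0,0]],[[-10,15,25],[0,0,0]],[[-20,30,0],[0,0,0]],[[-20,30,0],[0,0,0]],[[-20,30,0],[0,0,0]],[[-20,30,0],[0,0,0]],[[-20,30,0],[0,0,0]],[[-20,30,0],[0,0,0]]]'
python3 -m handwheel '[[[-20,30,0],[0,0,0]],[[-12,20,-10],[0,0,0]],[[0,0,-20],[0,0,0]],[[0,0,-20],[0,0,0]],[[0,0,-20],[0,0,0]],[[0,0,-15],[0,0,0]],[[0,0,-10],[0,0,0]],[[0,0,0],[0,0,0]],[[0,0,0],[0,0,0]]]'
python3 -c "
from h import *
st(); f=shot('side','d'); crop(f,130,120,270,250,4,'pics/c10.png')"
```

```text
time_s: 4.22
eef_pos: [0.4351, 0.2709, 0.1142]
orientation: [-0.0, 0.707, 0.707, 0.0]
wrist_force: [0.7, 1.0, -1.1]
opening: 0.0221
time_s: 4.97
eef_pos: [0.4042, 0.3196, 0.0189]
orientation: [-0.0, 0.707, 0.707, -0.0]
wrist_force: [0.5, -0.1, 0.1]
opening: 0.0221
t 4.97 tcp [404.2 319.6  18.9] jaw deg 0.05 z [-8.e-04 -6.e-04 -1.e+00] open 22.1 F [ 0.5 -0.1  0.1] q [0.65 0.6  1.97 0.   0.58 0.65]
```

View pics/c10.png

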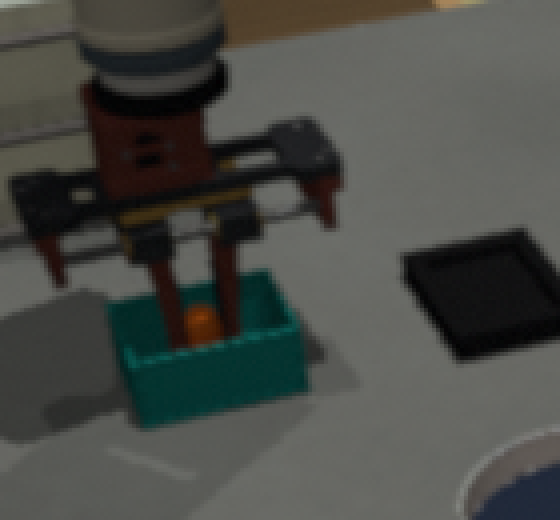

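The thimble is held inside the box, at about (180,198) in the full frame. I'll lower it, release with a small opening and lift off.

```bash
python3 -m handwheel '[[[0,0,-7],[0,0,0]],[[0,0,0],[0,0,0]],[[0,0,0],[0,0,0]]]'
python3 -m handwheel '[[[0,0,0],[0,0,0]],[[0,0,0],[0,0,0]],[[0,0,0],[0,0,0]],[[0,0,20],[0,0,0]],[[0,0,30],[0,0,0]],[[0,0,30],[0,0,0]],[[0,0,30],[0,0,0]]]' 50
python3 -m handwheel '[[[-15,-20,10],[0,0,0]],[[-15,-30,0],[0,0,0]],[[0,-40,0],[0,0,0]],[[0,-40,0],[0,0,0]],[[0,-30,0],[0,0,0]],[[0,0,0],[0,0,0]]]'
python3 -c "
from h import *
st(); f=shot('side','e'); shot('top','e'); crop(f,130,120,270,250,4,'pics/c11.png')"
```

```text
time_s: 5.27
eef_pos: [0.4045, 0.3198, 0.0124]
orientation: [0.0, 0.707, 0.707, 0.0]
wrist_force: [-1.0, -0.1, 0.4]
opening: 0.0222
time_s: 5.85
eef_pos: [0.4039, 0.3195, 0.1232]
orientation: [-0.0, 0.707, 0.707, -0.0]
wrist_force: [1.1, 0.4, 0.4]
opening: 0.0441
time_s: 6.35
eef_pos: [0.3728, 0.1559, 0.1321]
orientation: [-0.0, 0.708, 0.706, -0.001]
wrist_force: [-0.3, 0.5, -0.1]
opening: 0.044
t 6.35 tcp [372.8 155.9 132.1] jaw deg -0.11 z [-0.0017 -0.0013 -1.    ] open 44.0 F [-0.3  0.5 -0.1] q [ 0.37  0.26  2.16 -0.    0.72  0.37]
```

View pics/top_e.png

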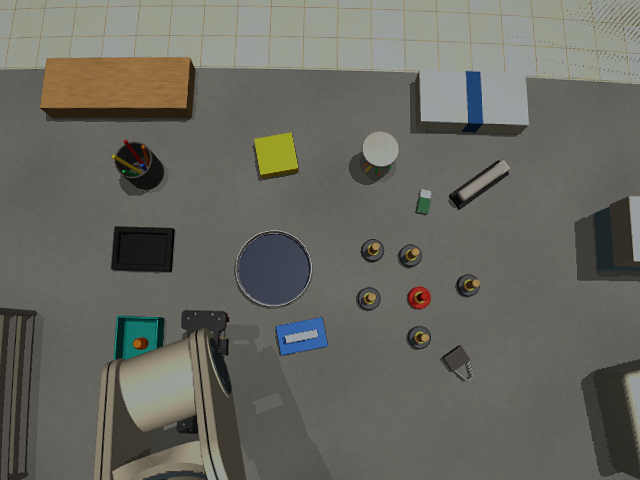

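View pics/side_e.png

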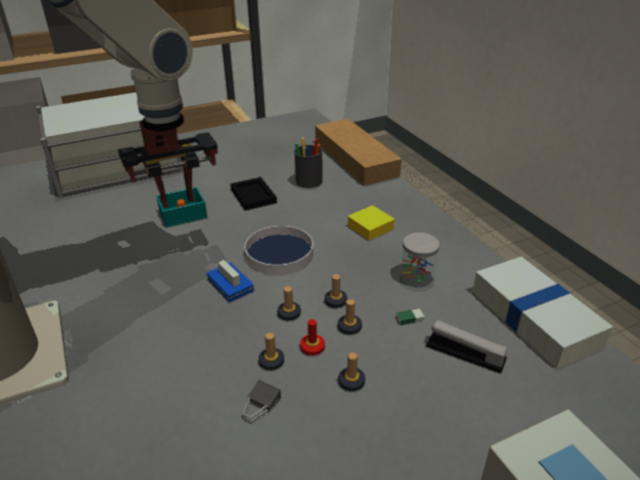

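The thimble now stands in the clip box, at (139,343) in the top view. Since the jaws centre things in x, comparing its position with the release pose gives the x offset between camera and robot.

```bash
python3 - <<'E'
from h import *
np.set_printoptions(precision=4,suppress=True)
t=cv2.imread("pics/top_e.png");s=cv2.imread("pics/side_e.png")
a,b=thim(t,s)
for c in a: print("top",c[0],c[1][4],plane("top",c[0],.038))
for c in b: print("side",c[0],c[1][4],plane("side",c[0],.038))
r=stamps(t,s)
for p,e,a,b in match(r[0],r[1]): print("tan top",plane("top",a,.062)[:2],"side",plane("side",b,.062)[:2])
print([c[0] for c in r[2]],[c[0] for c in r[3]])
# red: base disc from top
h=cv2.cvtColor(t,cv2.COLOR_BGR2HSV)
m=inr(h,(0,150,40),(8,255,255)); c=[c for c in comps(m,80) if c[1][0]>350][0]
k=max(cv2.findContours(c[2].astype(np.uint8),cv2.RETR_EXTERNAL,cv2.CHAIN_APPROX_NONE)[0],key=len)
e=cv2.fitEllipse(k); print(e,c[1]); print("red base",plane("top",e[0],.011)); print("red top s",plane("side",(311.8,322.1),.062))
x0,y0=400,280
cr=np.clip(cv2.resize(t[y0:315,x0:440],None,fx=14,fy=14,interpolation=cv2.INTER_CUBIC)*1.3,0,255); cv2.imwrite("pics/c12.png",cr)
E
```

```text
top [136.6481 343.2407] 54 [0.4041 0.3222 0.038 ]
side [180.5 201.5] 20 [0.4026 0.3148 0.038 ]
tan top [ 0.5923 -0.119 ] side [ 0.5899 -0.1234]
tan top [ 0.5831 -0.1926] side [ 0.581  -0.1972]
tan top [ 0.5265 -0.3065] side [ 0.5251 -0.3106]
tan top [ 0.4986 -0.1122] side [ 0.4965 -0.1171]
tan top [ 0.4258 -0.2095] side [ 0.4243 -0.2136]
[array([420.7403, 296.2532])] [array([311.8065, 322.0968]), array([312.9412, 345.4706])]
((418.84869384765625, 297.3594970703125), (21.295562744140625, 22.10720443725586), 84.15079498291016) [408 287  23  22 317]
red base [ 0.5012 -0.2089  0.011 ]
red top s [ 0.4998 -0.2147  0.062 ][ WARN:0@0.591] global loadsave.cpp:1063 imwrite_ Unsupported depth image for selected encoder is fallbacked to CV_8U.
```

View pics/c12.png

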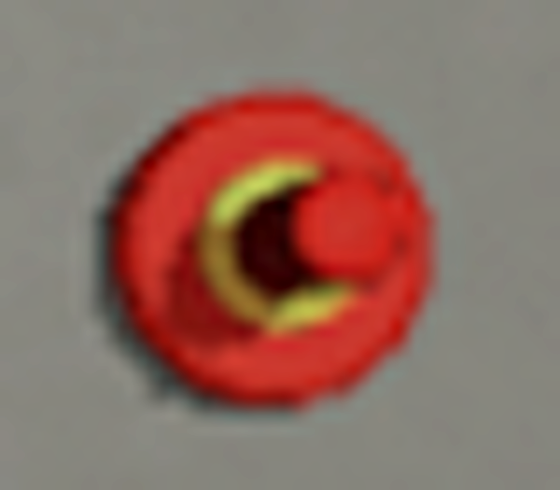

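In x the top camera matches the robot (404.1 against 404.2), while in y the two cameras straddle it. Red's base reads (501,-209) in the top frame. Moving to the red stamp.

```bash
python3 -m handwheel '[[[13,-37,0],[0,0,0]],[[13,-37,0],[0,0,0]],[[13,-37,0],[0,0,0]],[[13,-37,0],[0,0,0]],[[13,-37,0],[0,0,0]],[[13,-37,0],[0,0,0]],[[13,-37,0],[0,0,0]],[[13,-37,0],[0,0,0]],[[13,-37,0],[0,0,0]],[[11,-34,0],[0,0,0]]]' 55
python3 -m handwheel '[[[0,0,0],[0,0,0]],[[0,0,-30],[0,0,0]],[[0,0,-30],[0,0,0]],[[0,0,-20],[0,0,0]],[[0,0,-15],[0,0,0]],[[0,0,-10],[0,0,0]],[[0,0,0],[0,0,0]],[[0,0,0],[0,0,0]]]'
python3 -c "
from h import *
st(); f=shot('side','f'); crop(f,230,200,390,400,3,'pics/c13.png')"
```

```text
time_s: 7.28
eef_pos: [0.5043, -0.2086, 0.1322]
orientation: [0.001, 0.706, 0.708, 0.0]
wrist_force: [0.2, 0.2, 0.4]
opening: 0.0483
time_s: 7.95
eef_pos: [0.5027, -0.2064, 0.027]
orientation: [-0.0, 0.706, 0.708, -0.0]
wrist_force: [0.2, -0.2, 0.3]
opening: 0.0483
t 7.95 tcp [ 502.7 -206.4   27. ] jaw deg 0.12 z [-5.e-04  3.e-04 -1.e+00] open 48.3 F [ 0.2 -0.2  0.3] q [-0.41  0.61  1.91  0.    0.63 -0.41]
```

View pics/c13.png

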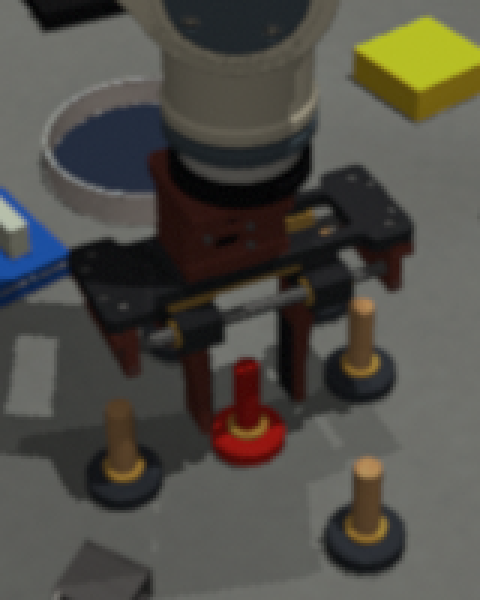

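The red stamp stands 4–5 mm nearer the camera than the finger plane, so I'll shift -5 in y and close.

```bash
python3 -m handwheel '[[[-1,-5,-2],[0,0,0]],[[0,0,0],[0,0,0]]]'
python3 -m handwheel '[[[0,0,0],[0,0,0]],[[0,0,0],[0,0,0]],[[0,0,0],[0,0,0]],[[0,0,0],[0,0,0]],[[0,0,0],[0,0,0]],[[0,0,0],[0,0,0]]]' 0 25
python3 -c "
from h import *
st(); f=shot('side','g'); crop(f,230,200,390,400,3,'pics/c14.png')"
```

```text
time_s: 8.17
eef_pos: [0.502, -0.213, 0.026]
orientation: [0.001, 0.707, 0.708, 0.0]
wrist_force: [0.2, 0.9, 0.3]
opening: 0.0487
time_s: 8.67
eef_pos: [0.5013, -0.2122, 0.0252]
orientation: [0.0, 0.707, 0.707, 0.0]
wrist_force: [-0.0, 0.6, -0.7]
opening: 0.0156
t 8.67 tcp [ 501.3 -212.2   25.2] jaw deg 0.06 z [ 0. -0. -1.] open 15.6 F [-0.   0.6 -0.7] q [-0.42  0.61  1.9   0.    0.62 -0.42]
```

View pics/c14.png

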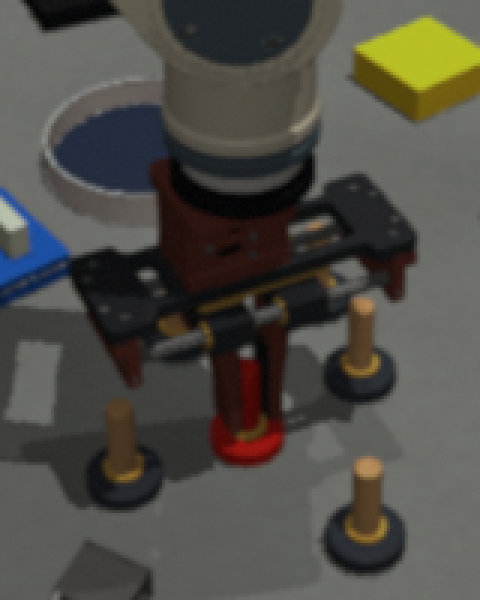

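```bash
python3 -m handwheel '[[[0,0,15],[0,0,0]],[[0,0,30],[0,0,0]],[[0,0,30],[0,0,0]],[[0,0,20],[0,0,0]],[[6,30,0],[0,0,0]],[[6,35,0],[0,0,0]],[[6,35,0],[0,0,0]],[[6,35,0],[0,0,0]],[[6,35,0],[0,0,0]],[[6,35,0],[0,0,0]]]'
python3 -m handwheel '[[[8,35,0],[0,0,0]],[[8,35,0],[0,0,0]],[[0,6,0],[0,0,0]],[[0,0,0],[0,0,0]],[[0,0,0],[0,0,0]]]'
python3 -c "
from h import *
st()"
```

```text
time_s: 9.55
eef_pos: [0.5372, -0.0056, 0.1201]
orientation: [-0.0, 0.707, 0.707, -0.0]
wrist_force: [0.0, -0.3, 0.0]
opening: 0.0156
time_s: 9.97
eef_pos: [0.5527, 0.0686, 0.1198]
orientation: [-0.0, 0.706, 0.708, -0.0]
wrist_force: [0.2, -1.0, -0.5]
opening: 0.0159
t 9.97 tcp [552.7  68.6 119.8] jaw deg 0.13 z [-9.e-04 -4.e-04 -1.e+00] open 15.9 F [ 0.2 -1.  -0.5] q [ 0.1   0.47  1.85 -0.    0.83  0.1 ]
```

```bash
python3 -m handwheel '[[[0,0,-30],[0,0,0]],[[0,0,-30],[0,0,0]],[[0,0,-17],[0,0,0]],[[0,0,-8],[0,0,0]],[[0,0,-4],[0,0,0]],[[0,0,0],[0,0,0]],[[0,0,0],[0,0,0]]]'
python3 -c "
from h import *
st(); f=shot('side','h'); crop(f,200,150,360,300,4,'pics/c15.png')"
```

```text
time_s: 10.55
eef_pos: [0.5539, 0.0682, 0.0319]
orientation: [0.0, 0.707, 0.707, 0.0]
wrist_force: [-0.5, -0.7, -0.8]
opening: 0.0154
t 10.55 tcp [553.9  68.2  31.9] jaw deg 0.01 z [ 1.1e-03  1.0e-04 -1.0e+00] open 15.4 F [-0.5 -0.7 -0.8] q [ 0.1   0.61  1.87 -0.    0.65  0.1 ]
```

View pics/c15.png

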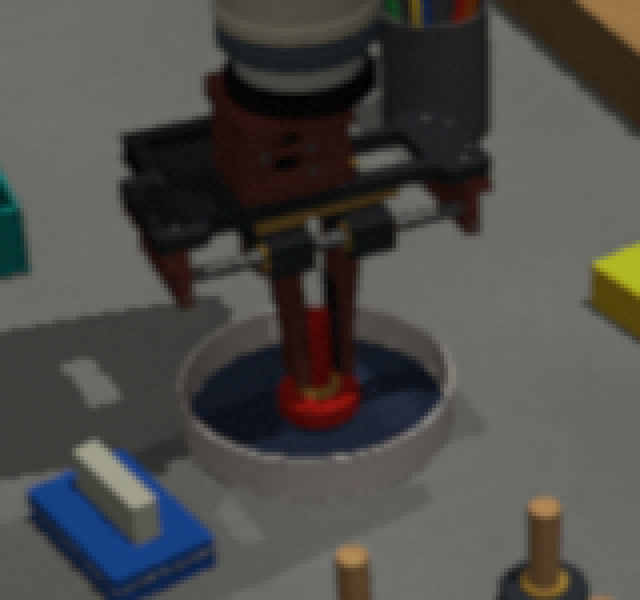

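The red stamp hangs centred over the tin floor at about (280,247). Setting it down, releasing, and retreating so the top camera can see.

```bash
python3 -m handwheel '[[[0,0,-2],[0,0,0]],[[0,0,0],[0,0,0]],[[0,0,0],[0,0,0]]]'
python3 -m handwheel '[[[0,0,0],[0,0,0]],[[0,0,0],[0,0,0]],[[0,0,0],[0,0,0]],[[0,0,20],[0,0,0]],[[0,0,30],[0,0,0]],[[0,0,30],[0,0,0]],[[0,0,20],[0,0,0]],[[-30,20,0],[0,0,0]],[[-30,20,0],[0,0,0]],[[-30,20,0],[0,0,0]]]' 50
python3 -m handwheel '[[[-30,20,0],[0,0,0]],[[-30,20,0],[0,0,0]],[[-30,20,0],[0,0,0]],[[0,0,0],[0,0,0]]]'
cat >> h.py <<'E'
def base_red(t):
    h=cv2.cvtColor(t,cv2.COLOR_BGR2HSV)
    o=[]
    for c in comps(inr(h,(0,150,40),(8,255,255)),80):
        if c[1][1]<180 or c[1][0]<200: continue
        k=max(cv2.findContours(c[2].astype(np.uint8),cv2.RETR_EXTERNAL,cv2.CHAIN_APPROX_NONE)[0],key=len)
        o.append(cv2.fitEllipse(k)[0])
    return o
def scene(tag):
    np.set_printoptions(precision=1,suppress=True)
    t=shot("top",tag);s=shot("side",tag); st()
    r=stamps(t,s); T=np.array([553.1,72.1])
    for c in r[0]:
        p=plane("top",c[0],.062)*1000
        if c[1][4]<70 and p[0]<680 and p[1]<.25e3:
            v=plane("top",c[0],.066)[:2]*1000-T
            print("grip px",c[0],"xy@62",p[:2],*(["in tin rel",v,"r %.1f ang %.1f"%(np.hypot(*v),np.degrees(np.arctan2(v[1],v[0])))] if np.hypot(*v)<80 else []))
    for e in base_red(t): print("red base px",np.array(e),"@11",plane("top",e,.011)[:2]*1000,"@15",plane("top",e,.015)[:2]*1000)
    return t,s
E
python3 -c "
from h import *
t,s=scene('i'); crop(t,230,220,330,360,4,'pics/c16.png')"
```

```text
time_s: 10.85
eef_pos: [0.5536, 0.0689, 0.0297]
orientation: [0.0, 0.707, 0.708, 0.0]
wrist_force: [-0.0, 1.2, -0.8]
opening: 0.0152
time_s: 11.68
eef_pos: [0.4626, 0.1291, 0.1297]
orientation: [0.0, 0.707, 0.707, 0.001]
wrist_force: [0.0, 0.4, -0.2]
opening: 0.0438
time_s: 12.02
eef_pos: [0.3679, 0.1899, 0.1288]
orientation: [-0.001, 0.706, 0.709, -0.002]
wrist_force: [-0.6, -0.3, -0.2]
opening: 0.0438
t 12.12 tcp [372.7 189.5 129.4] jaw deg 0.22 z [ 0.  0. -1.] open 43.6 F [0.7 0.5 0.1] q [ 0.4  0.3  2.1 -0.   0.7  0.4]
grip px [375.7 245.9] xy@62 [ 592.3 -119. ]
grip px [415.  251.5] xy@62 [ 583.2 -192.4]
grip px [475.9 282.8] xy@62 [ 526.5 -306.5]
grip px [372.  296.6] xy@62 [ 498.4 -112.2]
grip px [424.9 337.2] xy@62 [ 425.8 -209.5]
red base px [274.  267.8] @11 [553.6  71.7] @15 [553.2  71.5]
```

View pics/top_i.png

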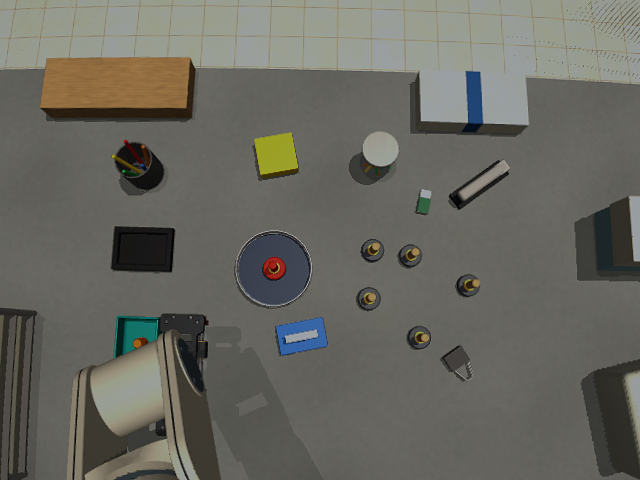

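View pics/c16.png

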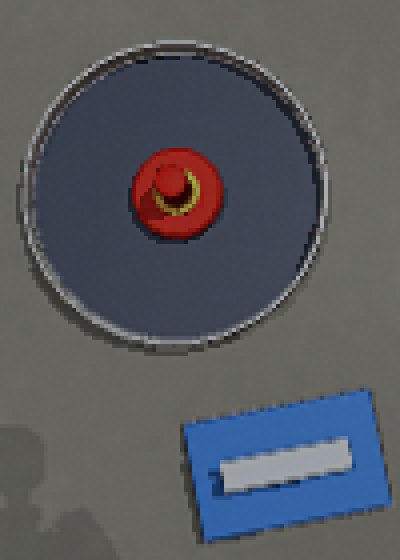

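Red stands at (553.2,71.5) with the tin centre at (553.1,72.1), so it is central. The jaws lie along x, so ring places at ±30°, ±90° and ±150° keep the fingers clear of neighbours. Next is stamp A at (592,-119).

```bash
python3 -m handwheel '[[[20,-28,0],[0,0,0]],[[20,-28,0],[0,0,0]],[[20,-28,0],[0,0,0]],[[20,-28,0],[0,0,0]],[[20,-28,0],[0,0,0]],[[20,-28,0],[0,0,0]],[[20,-28,0],[0,0,0]],[[20,-28,0],[0,0,0]],[[20,-28,0],[0,0,0]],[[20,-28,0],[0,0,0]]]' 55
python3 -m handwheel '[[[20,-30,-10],[0,0,0]],[[0,0,-30],[0,0,0]],[[0,0,-30],[0,0,0]],[[0,0,-20],[0,0,0]],[[0,0,0],[0,0,0]],[[0,0,0],[0,0,0]]]'
python3 -c "
from h import *
st(); f=shot('side','j'); crop(f,230,180,390,340,4,'pics/c17.png')"
```

```text
time_s: 12.95
eef_pos: [0.5749, -0.0946, 0.1291]
orientation: [0.0, 0.707, 0.707, 0.0]
wrist_force: [0.3, -0.1, 0.7]
opening: 0.0483
time_s: 13.45
eef_pos: [0.593, -0.1224, 0.0382]
orientation: [-0.001, 0.707, 0.707, -0.001]
wrist_force: [0.3, -0.2, 0.5]
opening: 0.0481
t 13.45 tcp [ 593.  -122.4   38.2] jaw deg -0.02 z [-2.e-03  3.e-04 -1.e+00] open 48.1 F [ 0.3 -0.2  0.5] q [-0.22  0.65  1.76 -0.    0.73 -0.22]
```

View pics/c17.png

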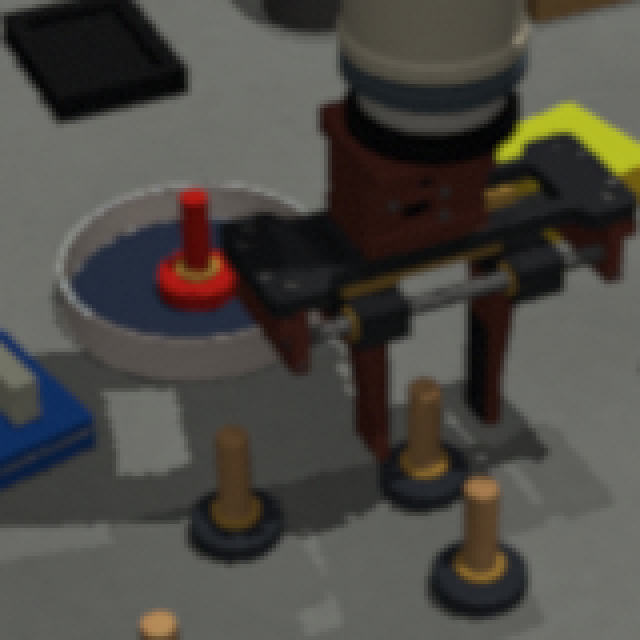

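```bash
python3 -m handwheel '[[[0,1,-8],[0,0,0]],[[0,0,0],[0,0,0]]]'
python3 -m handwheel '[[[0,0,0],[0,0,0]],[[0,0,0],[0,0,0]],[[0,0,0],[0,0,0]],[[0,0,0],[0,0,0]],[[0,0,0],[0,0,0]],[[0,0,0],[0,0,0]]]' 0 25
python3 -c "
from h import *
st()"
```

```text
time_s: 13.67
eef_pos: [0.5939, -0.1204, 0.0316]
orientation: [0.001, 0.707, 0.707, 0.0]
wrist_force: [-0.0, -0.3, -0.4]
opening: 0.0482
time_s: 14.17
eef_pos: [0.5933, -0.1202, 0.0313]
orientation: [0.0, 0.707, 0.707, 0.0]
wrist_force: [-0.1, -0.5, -0.4]
opening: 0.0157
t 14.17 tcp [ 593.3 -120.2   31.3] jaw deg 0.06 z [ 1.e-04 -1.e-04 -1.e+00] open 15.7 F [-0.1 -0.5 -0.4] q [-0.22  0.66  1.77 -0.    0.72 -0.22]
```

```bash
python3 -m handwheel '[[[0,0,15],[0,0,0]],[[0,0,30],[0,0,0]],[[0,0,30],[0,0,0]],[[0,0,15],[0,0,0]],[[0,30,0],[0,0,0]],[[0,35,0],[0,0,0]],[[0,35,0],[0,0,0]],[[0,35,0],[0,0,0]],[[0,22,0],[0,0,0]],[[0,10,0],[0,0,0]]]'
python3 -m handwheel '[[[0,0,-20],[0,0,0]],[[0,0,-20],[0,0,0]],[[0,0,-10],[0,0,0]],[[0,0,0],[0,0,0]],[[0,0,0],[0,0,0]]]'
python3 -c "
from h import *
st()"
```

```text
time_s: 15.0
eef_pos: [0.593, 0.0496, 0.1211]
orientation: [-0.0, 0.706, 0.708, 0.0]
wrist_force: [-1.4, 0.2, -0.9]
opening: 0.0157
time_s: 15.42
eef_pos: [0.593, 0.0461, 0.0707]
orientation: [-0.0, 0.707, 0.707, -0.001]
wrist_force: [0.0, -0.3, -0.4]
opening: 0.0156
t 15.42 tcp [593.   46.1  70.7] jaw deg 0.02 z [-1.4e-03 -1.0e-04 -1.0e+00] open 15.6 F [ 0.  -0.3 -0.4] q [ 0.06  0.59  1.78 -0.    0.78  0.06]
```

```bash
python3 -m handwheel '[[[1,1,-12],[0,0,0]],[[0,0,-12],[0,0,0]],[[0,0,-7],[0,0,0]],[[0,0,-3],[0,0,0]],[[0,0,-1],[0,0,0]],[[0,0,0],[0,0,0]],[[0,0,0],[0,0,0]]]'
python3 -c "
from h import *
st(); f=shot('side','k'); crop(f,200,150,360,300,4,'pics/c18.png')"
```

```text
time_s: 16.0
eef_pos: [0.5945, 0.0478, 0.0363]
orientation: [0.0, 0.707, 0.707, 0.0]
wrist_force: [-0.3, 0.6, -0.7]
opening: 0.0155
t 16.00 tcp [594.5  47.8  36.3] jaw deg 0.05 z [ 4.e-04  0.e+00 -1.e+00] open 15.5 F [-0.3  0.6 -0.7] q [ 0.06  0.64  1.79 -0.    0.71  0.06]
```

View pics/c18.png

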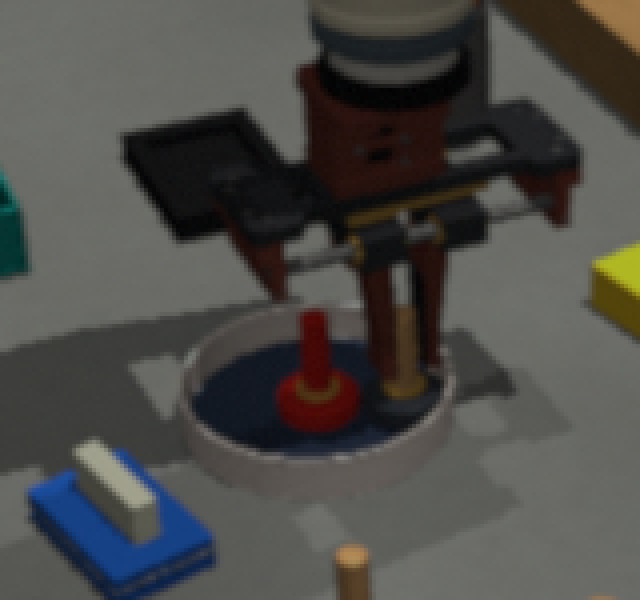

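The stamp's base is inside the tin at about (299,250). Releasing it and going on to stamp B at (498,-112).

```bash
python3 -m handwheel '[[[0,0,-1],[0,0,0]],[[0,0,0],[0,0,0]],[[0,0,0],[0,0,0]],[[0,0,0],[0,0,0]]]' 50
python3 -m handwheel '[[[0,0,20],[0,0,0]],[[0,0,30],[0,0,0]],[[0,0,30],[0,0,0]],[[-18,-30,10],[0,0,0]],[[-18,-30,0],[0,0,0]],[[-18,-30,0],[0,0,0]],[[-18,-30,0],[0,0,0]],[[-18,-30,0],[0,0,0]],[[-6,-12,0],[0,0,0]],[[0,0,0],[0,0,0]]]'
python3 -c "
from h import *
t,s=scene('l')"
```

```text
time_s: 16.38
eef_pos: [0.5945, 0.0478, 0.0353]
orientation: [0.0, 0.707, 0.707, 0.0]
wrist_force: [0.3, -0.1, -0.5]
opening: 0.0385
time_s: 17.22
eef_pos: [0.4967, -0.1164, 0.1253]
orientation: [-0.0, 0.708, 0.706, -0.0]
wrist_force: [0.0, 0.5, 0.1]
opening: 0.0439
t 17.32 tcp [ 498.5 -114.5  125.4] jaw deg -0.03 z [ 0. -0. -1.] open 43.8 F [0.1 0.1 0.2] q [-0.2  0.4  1.9  0.   0.8 -0.2]
grip px [285.  242.8] xy@62 [595.   49.3] in tin rel [ 41.3 -23. ] r 47.3 ang -29.1
grip px [477.1 282.8] xy@62 [ 526.7 -308.8]
red base px [273.9 267.8] @11 [553.6  71.8] @15 [553.2  71.5]
```

View pics/top_l.png

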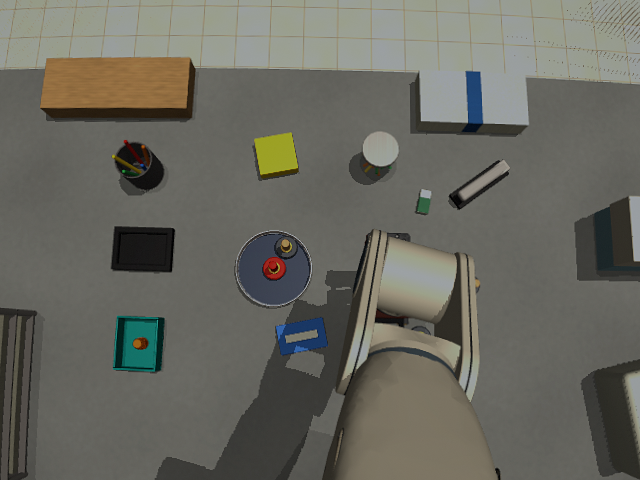

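Stamp A sits at r=47.3, -29°. Its neighbours are unchanged. Lowering onto B.

```bash
python3 -m handwheel '[[[0,1,-30],[0,0,0]],[[0,0,-30],[0,0,0]],[[0,0,-20],[0,0,0]],[[0,0,-12],[0,0,0]],[[0,0,-2],[0,0,0]],[[0,0,0],[0,0,0]],[[0,0,0],[0,0,0]]]'
python3 -c "
from h import *
st(); f=shot('side','m'); crop(f,230,180,390,340,4,'pics/c19.png')"
```

```text
time_s: 17.9
eef_pos: [0.4992, -0.113, 0.0319]
orientation: [0.001, 0.707, 0.708, 0.0]
wrist_force: [0.4, 0.0, 0.4]
opening: 0.044
t 17.90 tcp [ 499.2 -113.    31.9] jaw deg 0.10 z [ 1.2e-03 -3.0e-04 -1.0e+00] open 44.0 F [0.4 0.  0.4] q [-0.25  0.57  1.98  0.    0.59 -0.25]
```

View pics/c19.png

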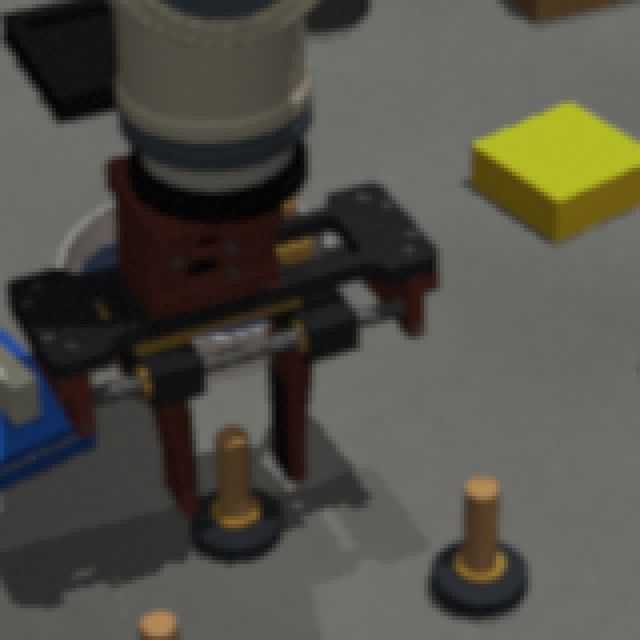

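```bash
python3 -m handwheel '[[[0,0,0],[0,0,0]],[[0,0,0],[0,0,0]],[[0,0,0],[0,0,0]],[[0,0,0],[0,0,0]],[[0,0,0],[0,0,0]],[[0,0,0],[0,0,0]]]' 0 25
python3 -m handwheel '[[[0,0,15],[0,0,0]],[[0,0,30],[0,0,0]],[[0,0,30],[0,0,0]],[[0,0,15],[0,0,0]],[[12,30,0],[0,0,0]],[[12,30,0],[0,0,0]],[[12,30,0],[0,0,0]],[[12,30,0],[0,0,0]],[[6,17,0],[0,0,0]],[[0,0,0],[0,0,0]]]'
python3 -m handwheel '[[[0,0,-20],[0,0,0]],[[0,0,-20],[0,0,0]],[[0,0,-10],[0,0,0]],[[0,0,0],[0,0,0]],[[0,0,0],[0,0,0]]]'
python3 -c "
from h import *
st()"
```

```text
time_s: 18.45
eef_pos: [0.4985, -0.1133, 0.0314]
orientation: [0.0, 0.707, 0.707, 0.0]
wrist_force: [-0.1, 0.5, 2.9]
opening: 0.0155
time_s: 19.28
eef_pos: [0.5535, 0.0267, 0.1211]
orientation: [0.0, 0.706, 0.709, 0.001]
wrist_force: [-0.7, -1.0, -0.5]
opening: 0.0154
time_s: 19.7
eef_pos: [0.5517, 0.0232, 0.0707]
orientation: [-0.001, 0.707, 0.707, -0.001]
wrist_force: [0.1, 0.4, 0.0]
opening: 0.0154
t 19.70 tcp [551.7  23.2  70.7] jaw deg 0.02 z [-1.7e-03 -1.0e-04 -1.0e+00] open 15.4 F [0.1 0.4 0. ] q [ 0.02  0.54  1.88 -0.    0.72  0.02]
```

```bash
python3 -m handwheel '[[[1,1,-12],[0,0,0]],[[0,0,-12],[0,0,0]],[[0,0,-7],[0,0,0]],[[0,0,-3],[0,0,0]],[[0,0,-1],[0,0,0]],[[0,0,0],[0,0,0]],[[0,0,0],[0,0,0]]]'
python3 -c "
from h import *
st(); f=shot('side','n'); crop(f,200,150,360,300,4,'pics/c20.png')"
```

```text
time_s: 20.28
eef_pos: [0.5535, 0.0248, 0.0362]
orientation: [0.0, 0.707, 0.707, 0.0]
wrist_force: [-0.1, -0.0, -0.7]
opening: 0.0158
t 20.28 tcp [553.5  24.8  36.2] jaw deg 0.06 z [ 4.e-04 -0.e+00 -1.e+00] open 15.8 F [-0.1 -0.  -0.7] q [ 0.02  0.6   1.88 -0.    0.66  0.02]
```

View pics/c20.png

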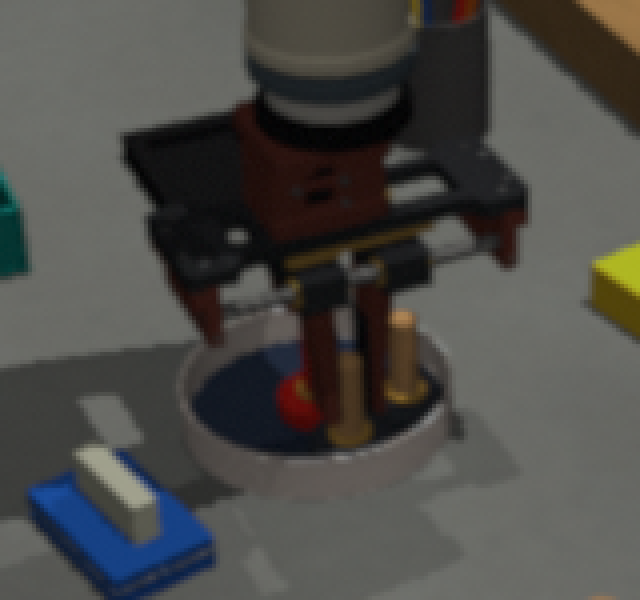

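Stamp B is in the tin beside red and clear of A, with its grip at about (287,250). Releasing, then on to stamp C at (583,-192).

```bash
python3 -m handwheel '[[[0,0,-1],[0,0,0]],[[0,0,0],[0,0,0]],[[0,0,0],[0,0,0]],[[0,0,0],[0,0,0]]]' 50
python3 -m handwheel '[[[0,0,20],[0,0,0]],[[0,0,30],[0,0,0]],[[0,0,30],[0,0,0]],[[4,-31,10],[0,0,0]],[[4,-31,0],[0,0,0]],[[4,-31,0],[0,0,0]],[[4,-31,0],[0,0,0]],[[4,-31,0],[0,0,0]],[[5,-31,0],[0,0,0]],[[5,-31,0],[0,0,0]]]'
python3 -m handwheel '[[[0,0,0],[0,0,0]],[[0,0,0],[0,0,0]]]'
python3 -c "
from h import *
t,s=scene('o');crop(s,230,180,390,340,4,'pics/c21.png')"
```

```text
time_s: 20.67
eef_pos: [0.5534, 0.0248, 0.0353]
orientation: [0.0, 0.707, 0.707, 0.0]
wrist_force: [-0.1, 0.1, 0.2]
opening: 0.0388
time_s: 21.5
eef_pos: [0.5833, -0.1938, 0.1253]
orientation: [0.0, 0.707, 0.707, 0.0]
wrist_force: [0.2, -0.4, 0.4]
opening: 0.0442
time_s: 21.67
eef_pos: [0.5832, -0.1937, 0.125]
orientation: [0.0, 0.708, 0.706, 0.0]
wrist_force: [0.6, 0.5, -0.1]
opening: 0.0441
t 21.77 tcp [ 582.8 -191.6  124.9] jaw deg 0.05 z [-0.  0. -1.] open 44.1 F [ 0.2 -0.8  1.2] q [-0.3  0.5  1.7  0.   0.9 -0.3]
grip px [285.  242.8] xy@62 [595.   49.3] in tin rel [ 41.3 -23. ] r 47.3 ang -29.1
grip px [297.  265.1] xy@62 [553.9  26.1] in tin rel [  0.3 -46.1] r 46.1 ang -89.6
red base px [274.  267.8] @11 [553.6  71.7] @15 [553.2  71.5]
```

View pics/c21.png

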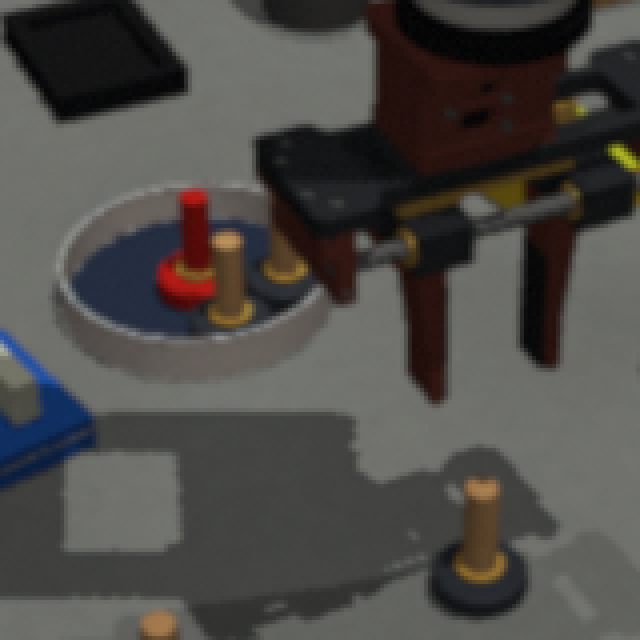

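B is at r=46.1, -89.6°. C is where expected, so I'll lower and straddle it.

```bash
python3 -m handwheel '[[[0,-1,-30],[0,0,0]],[[0,0,-30],[0,0,0]],[[0,0,-20],[0,0,0]],[[0,0,-12],[0,0,0]],[[0,0,-2],[0,0,0]],[[0,0,0],[0,0,0]],[[0,0,0],[0,0,0]]]'
python3 -c "
from h import *
st(); f=shot('side','p'); crop(f,250,180,410,340,4,'pics/c22.png')"
```

```text
time_s: 22.35
eef_pos: [0.5841, -0.193, 0.0321]
orientation: [0.001, 0.706, 0.708, 0.0]
wrist_force: [-0.2, -0.2, 0.3]
opening: 0.0437
t 22.35 tcp [ 584.1 -193.    32.1] jaw deg 0.10 z [ 1.3e-03 -5.0e-04 -1.0e+00] open 43.7 F [-0.2 -0.2  0.3] q [-0.34  0.67  1.74  0.    0.73 -0.34]
```

View pics/c22.png

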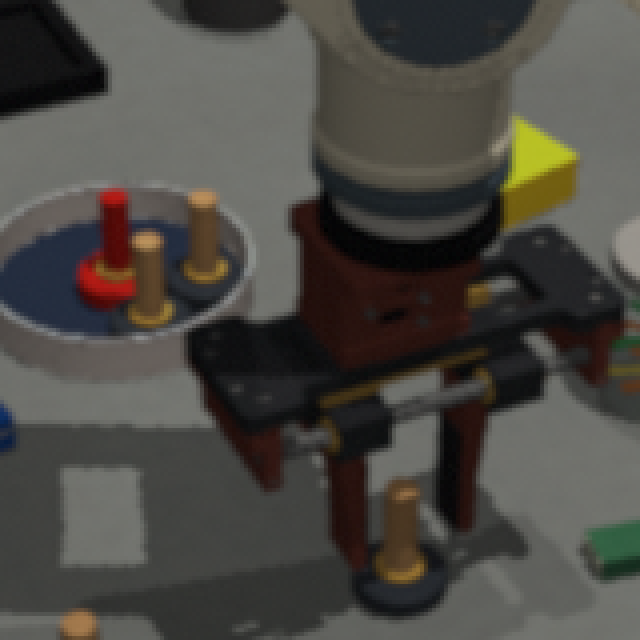

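```bash
python3 -m handwheel '[[[0,0,0],[0,0,0]],[[0,0,0],[0,0,0]],[[0,0,0],[0,0,0]],[[0,0,0],[0,0,0]],[[0,0,0],[0,0,0]],[[0,0,0],[0,0,0]]]' 0 25
python3 -m handwheel '[[[0,0,15],[0,0,0]],[[0,0,30],[0,0,0]],[[0,0,30],[0,0,0]],[[0,0,15],[0,0,0]],[[1,30,0],[0,0,0]],[[2,35,0],[0,0,0]],[[1,35,0],[0,0,0]],[[1,35,0],[0,0,0]],[[1,35,0],[0,0,0]],[[1,35,0],[0,0,0]]]'
python3 -m handwheel '[[[1,35,0],[0,0,0]],[[1,35,0],[0,0,0]],[[1,12,0],[0,0,0]],[[0,0,0],[0,0,0]],[[0,0,-20],[0,0,0]],[[0,0,-20],[0,0,0]],[[0,0,-10],[0,0,0]],[[0,0,0],[0,0,0]],[[0,0,0],[0,0,0]]]'
python3 -c "
from h import *
st()"
```

```text
time_s: 22.9
eef_pos: [0.5835, -0.1934, 0.0315]
orientation: [0.0, 0.707, 0.707, 0.0]
wrist_force: [-0.4, -0.6, 2.9]
opening: 0.0154
time_s: 23.73
eef_pos: [0.5899, 0.0133, 0.1211]
orientation: [-0.0, 0.707, 0.707, -0.0]
wrist_force: [-0.2, -0.2, -1.0]
opening: 0.0157
time_s: 24.48
eef_pos: [0.5929, 0.0928, 0.0707]
orientation: [-0.0, 0.707, 0.707, -0.001]
wrist_force: [1.0, 0.2, -0.8]
opening: 0.0153
t 24.48 tcp [592.9  92.8  70.7] jaw deg -0.00 z [-1.6e-03 -3.0e-04 -1.0e+00] open 15.3 F [ 1.   0.2 -0.8] q [ 0.14  0.59  1.77 -0.    0.78  0.14]
```

```bash
python3 -m handwheel '[[[0,1,-12],[0,0,0]],[[0,0,-12],[0,0,0]],[[0,0,-7],[0,0,0]],[[0,0,-3],[0,0,0]],[[0,0,-1],[0,0,0]],[[0,0,0],[0,0,0]],[[0,0,0],[0,0,0]]]'
python3 -c "
from h import *
st(); f=shot('side','q'); crop(f,200,150,360,300,4,'pics/c23.png')"
```

```text
time_s: 25.07
eef_pos: [0.5936, 0.0949, 0.0363]
orientation: [0.0, 0.707, 0.707, 0.0]
wrist_force: [0.6, -0.2, 0.1]
opening: 0.0153
t 25.07 tcp [593.6  94.9  36.3] jaw deg 0.06 z [ 6.e-04  1.e-04 -1.e+00] open 15.3 F [ 0.6 -0.2  0.1] q [0.14 0.65 1.77 0.   0.72 0.14]
```

View pics/c23.png

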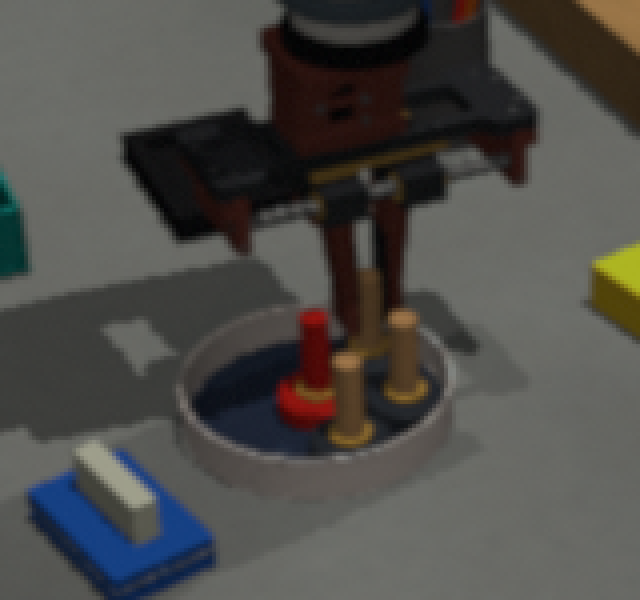

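C is in place upright, at about (292,228). Releasing and going to D at (426,-210).

```bash
python3 -m handwheel '[[[0,0,-1],[0,0,0]],[[0,0,0],[0,0,0]],[[0,0,0],[0,0,0]],[[0,0,0],[0,0,0]]]' 50
python3 -m handwheel '[[[0,0,20],[0,0,0]],[[0,0,30],[0,0,0]],[[0,0,30],[0,0,0]],[[-17,-31,10],[0,0,0]],[[-17,-31,0],[0,0,0]],[[-17,-31,0],[0,0,0]],[[-17,-31,0],[0,0,0]],[[-17,-31,0],[0,0,0]],[[-17,-31,0],[0,0,0]],[[-17,-31,0],[0,0,0]]]'
python3 -m handwheel '[[[-17,-31,0],[0,0,0]],[[-17,-31,0],[0,0,0]],[[-15,-27,0],[0,0,0]],[[0,0,0],[0,0,0]],[[0,0,0],[0,0,0]]]'
python3 -c "
from h import *
t,s=scene('r');crop(s,230,250,390,410,4,'pics/c24.png')"
```

```text
time_s: 25.45
eef_pos: [0.5934, 0.0948, 0.0352]
orientation: [0.0, 0.707, 0.707, 0.0]
wrist_force: [-0.7, -0.1, -0.2]
opening: 0.0383
time_s: 26.28
eef_pos: [0.4734, -0.1235, 0.1254]
orientation: [0.0, 0.707, 0.708, 0.0]
wrist_force: [-0.3, -0.2, 0.0]
opening: 0.0442
time_s: 26.7
eef_pos: [0.4247, -0.2124, 0.1253]
orientation: [0.0, 0.708, 0.706, 0.0]
wrist_force: [-0.3, 0.9, 0.1]
opening: 0.0439
t 26.80 tcp [ 425.6 -211.   125.2] jaw deg 0.04 z [ 0.  0. -1.] open 43.9 F [-0.1  0.2 -0.4] q [-0.5  0.4  2.   0.   0.8 -0.5]
grip px [260.  242.9] xy@62 [593.9  95.6] in tin rel [40.2 23.2] r 46.4 ang 30.0
grip px [285.  242.8] xy@62 [595.   49.3] in tin rel [ 41.3 -23. ] r 47.3 ang -29.1
grip px [296.8 265. ] xy@62 [554.   26.4] in tin rel [  0.4 -45.8] r 45.8 ang -89.5
grip px [475.9 282.8] xy@62 [ 526.5 -306.5]
red base px [273.9 267.8] @11 [553.5  71.7] @15 [553.1  71.5]
```

View pics/c24.png

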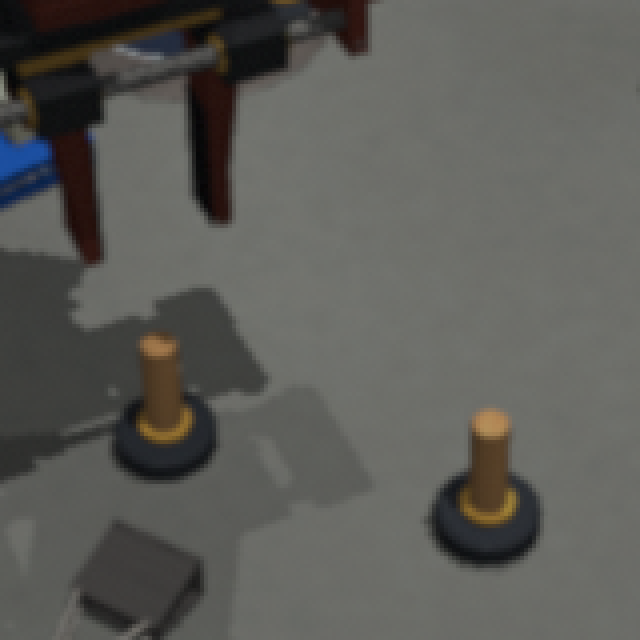

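C landed at r=46.4, 30.0°. D is untouched at about (270,336). Lowering.

```bash
python3 -m handwheel '[[[0,0,-30],[0,0,0]],[[0,0,-30],[0,0,0]],[[0,0,-20],[0,0,0]],[[0,0,-12],[0,0,0]],[[0,0,-2],[0,0,0]],[[0,0,0],[0,0,0]],[[0,0,0],[0,0,0]]]'
python3 -c "
from h import *
st(); f=shot('side','s'); crop(f,210,250,370,410,4,'pics/c25.png')"
```

```text
time_s: 27.38
eef_pos: [0.4261, -0.2107, 0.0316]
orientation: [0.0, 0.706, 0.708, 0.0]
wrist_force: [0.1, -0.1, 0.3]
opening: 0.044
t 27.38 tcp [ 426.1 -210.7   31.6] jaw deg 0.13 z [ 6.e-04 -2.e-04 -1.e+00] open 44.0 F [ 0.1 -0.1  0.3] q [-0.48  0.54  2.06  0.    0.55 -0.49]
```

View pics/c25.png

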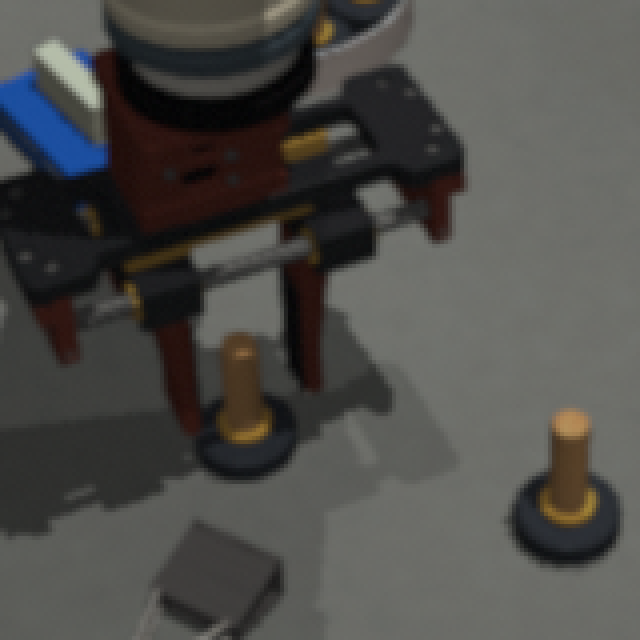

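```bash
python3 -m handwheel '[[[0,0,0],[0,0,0]],[[0,0,0],[0,0,0]],[[0,0,0],[0,0,0]],[[0,0,0],[0,0,0]],[[0,0,0],[0,0,0]],[[0,0,0],[0,0,0]]]' 0 25
python3 -m handwheel '[[[0,0,15],[0,0,0]],[[0,0,30],[0,0,0]],[[0,0,30],[0,0,0]],[[0,0,15],[0,0,0]],[[10,30,0],[0,0,0]],[[11,33,0],[0,0,0]],[[11,33,0],[0,0,0]],[[11,33,0],[0,0,0]],[[11,33,0],[0,0,0]],[[11,33,0],[0,0,0]]]'
python3 -m handwheel '[[[11,33,0],[0,0,0]],[[11,30,0],[0,0,0]],[[0,0,0],[0,0,0]],[[0,0,0],[0,0,0]],[[0,0,-20],[0,0,0]],[[0,0,-20],[0,0,0]],[[0,0,-10],[0,0,0]],[[0,0,0],[0,0,0]],[[0,0,0],[0,0,0]]]'
python3 -c "
from h import *
st()"
```

```text
time_s: 27.93
eef_pos: [0.4255, -0.2114, 0.0314]
orientation: [0.0, 0.707, 0.707, 0.0]
wrist_force: [-1.2, 0.3, 4.1]
opening: 0.0154
time_s: 28.77
eef_pos: [0.4903, -0.0146, 0.1211]
orientation: [-0.0, 0.707, 0.707, -0.0]
wrist_force: [0.1, 0.2, -1.2]
opening: 0.0154
time_s: 29.52
eef_pos: [0.5116, 0.046, 0.0708]
orientation: [-0.001, 0.707, 0.707, -0.001]
wrist_force: [0.4, 0.3, -1.0]
opening: 0.0155
t 29.52 tcp [511.6  46.   70.8] jaw deg -0.00 z [-1.8e-03 -2.0e-04 -1.0e+00] open 15.5 F [ 0.4  0.3 -1. ] q [ 0.07  0.5   1.96 -0.    0.68  0.07]
```

```bash
python3 -m handwheel '[[[1,1,-12],[0,0,0]],[[0,0,-12],[0,0,0]],[[0,0,-7],[0,0,0]],[[0,0,-3],[0,0,0]],[[0,0,-1],[0,0,0]],[[0,0,0],[0,0,0]],[[0,0,0],[0,0,0]]]'
python3 -c "
from h import *
st(); f=shot('side','t'); crop(f,200,150,360,300,4,'pics/c26.png')"
```

```text
time_s: 30.1
eef_pos: [0.5134, 0.0478, 0.0361]
orientation: [0.0, 0.707, 0.707, 0.0]
wrist_force: [-0.1, -0.1, -0.6]
opening: 0.0153
t 30.10 tcp [513.4  47.8  36.1] jaw deg 0.06 z [ 2.e-04  0.e+00 -1.e+00] open 15.3 F [-0.1 -0.1 -0.6] q [0.07 0.57 1.97 0.   0.61 0.07]
```

View pics/c26.png

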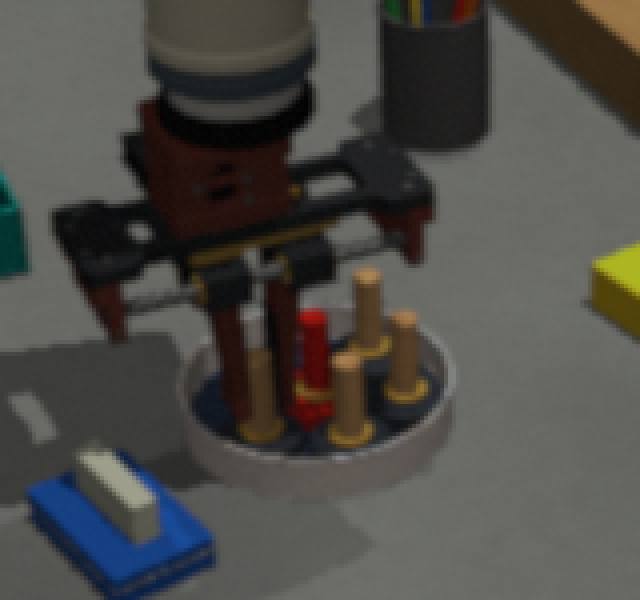

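D is in the tin at about (266,250), upright. Releasing and going to E at (526,-307).

```bash
python3 -m handwheel '[[[0,0,-1],[0,0,0]],[[0,0,0],[0,0,0]],[[0,0,0],[0,0,0]],[[0,0,0],[0,0,0]]]' 50
python3 -m handwheel '[[[0,0,20],[0,0,0]],[[0,0,30],[0,0,0]],[[0,0,30],[0,0,0]],[[2,-35,10],[0,0,0]],[[2,-36,0],[0,0,0]],[[1,-36,0],[0,0,0]],[[1,-36,0],[0,0,0]],[[1,-36,0],[0,0,0]],[[1,-36,0],[0,0,0]],[[1,-36,0],[0,0,0]]]'
python3 -m handwheel '[[[1,-36,0],[0,0,0]],[[2,-36,0],[0,0,0]],[[1,-32,0],[0,0,0]],[[0,0,0],[0,0,0]],[[0,0,0],[0,0,0]]]'
python3 -c "
from h import *
t,s=scene('u');crop(s,250,250,410,410,4,'pics/c27.png')"
```

```text
time_s: 30.48
eef_pos: [0.5134, 0.0478, 0.0352]
orientation: [0.0, 0.707, 0.707, 0.0]
wrist_force: [-1.1, -0.1, -0.4]
opening: 0.0384
time_s: 31.32
eef_pos: [0.5221, -0.205, 0.1253]
orientation: [0.0, 0.707, 0.707, 0.0]
wrist_force: [0.7, 0.5, 0.9]
opening: 0.0437
time_s: 31.73
eef_pos: [0.526, -0.3087, 0.1249]
orientation: [0.0, 0.708, 0.706, 0.0]
wrist_force: [0.2, 0.6, 0.2]
opening: 0.0437
t 31.83 tcp [ 525.7 -306.4  124.8] jaw deg 0.04 z [-0.  0. -1.] open 43.8 F [ 0.  -0.3  0.4] q [-0.6  0.5  1.7  0.   0.9 -0.6]
grip px [285.  242.7] xy@62 [595.1  49.2] in tin rel [ 41.4 -23.1] r 47.4 ang -29.2
grip px [260.  242.8] xy@62 [594.   95.5] in tin rel [40.3 23. ] r 46.4 ang 29.8
grip px [296.8 265.1] xy@62 [553.9  26.4] in tin rel [  0.4 -45.8] r 45.8 ang -89.5
grip px [283.7 286.8] xy@62 [513.5  49.6] in tin rel [-39.9 -22.7] r 45.9 ang -150.4
red base px [274.  267.8] @11 [553.6  71.7] @15 [553.2  71.5]
```

View pics/c27.png

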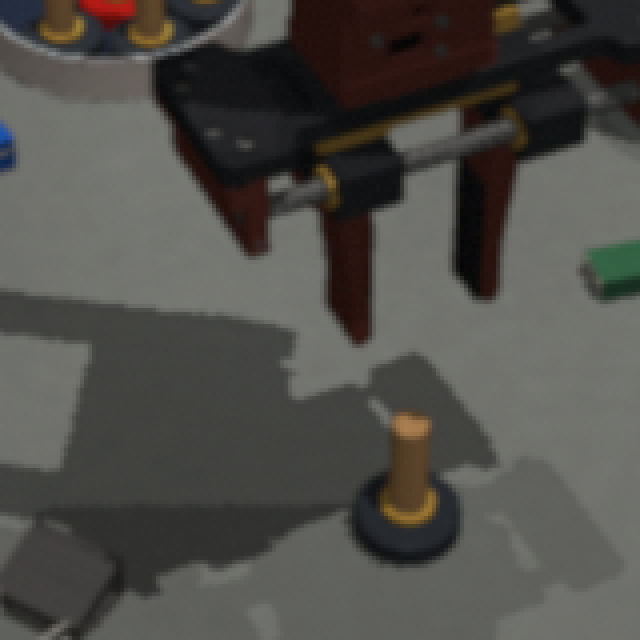

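View pics/top_u.png

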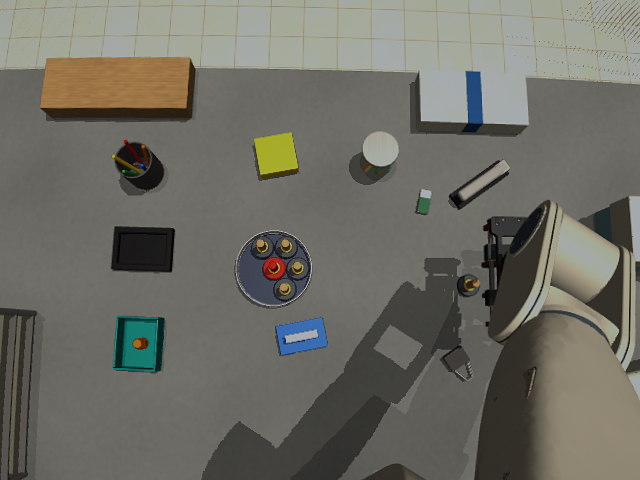

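Four ring stamps are well placed, and E stands unmoved at about (468,285) in the top view. Lowering onto E.

```bash
python3 -m handwheel '[[[0,-1,-30],[0,0,0]],[[0,0,-30],[0,0,0]],[[0,0,-20],[0,0,0]],[[0,0,-12],[0,0,0]],[[0,0,-2],[0,0,0]],[[0,0,0],[0,0,0]],[[0,0,0],[0,0,0]]]'
python3 -c "
from h import *
st(); f=shot('side','v'); crop(f,270,250,430,410,4,'pics/c28.png')"
```

```text
time_s: 32.42
eef_pos: [0.5271, -0.3081, 0.0322]
orientation: [0.001, 0.707, 0.708, 0.0]
wrist_force: [0.6, -0.1, -0.3]
opening: 0.0437
t 32.42 tcp [ 527.1 -308.1   32.2] jaw deg 0.10 z [ 1.2e-03 -7.0e-04 -1.0e+00] open 43.7 F [ 0.6 -0.1 -0.3] q [-0.55  0.66  1.75  0.    0.72 -0.55]
```

View pics/c28.png

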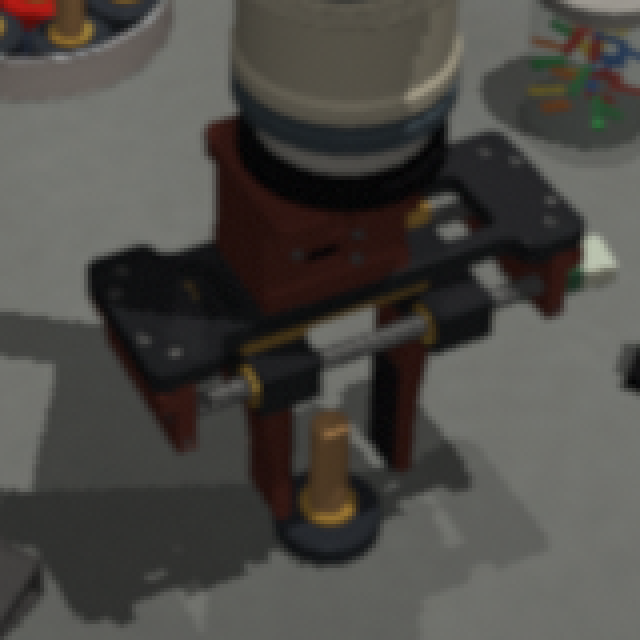

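```bash
python3 -m handwheel '[[[0,0,0],[0,0,0]],[[0,0,0],[0,0,0]],[[0,0,0],[0,0,0]],[[0,0,0],[0,0,0]],[[0,0,0],[0,0,0]],[[0,0,0],[0,0,0]]]' 0 25
python3 -m handwheel '[[[0,0,15],[0,0,0]],[[0,0,30],[0,0,0]],[[0,0,30],[0,0,0]],[[0,0,15],[0,0,0]],[[-1,30,0],[0,0,0]],[[-1,35,0],[0,0,0]],[[-1,35,0],[0,0,0]],[[-1,35,0],[0,0,0]],[[-1,35,0],[0,0,0]],[[-1,35,0],[0,0,0]]]'
python3 -m handwheel '[[[-1,35,0],[0,0,0]],[[-1,35,0],[0,0,0]],[[-1,35,0],[0,0,0]],[[-2,35,0],[0,0,0]],[[-2,35,0],[0,0,0]],[[-2,22,0],[0,0,0]],[[0,0,0],[0,0,0]],[[0,0,0],[0,0,0]]]'
python3 -m handwheel '[[[0,0,-20],[0,0,0]],[[0,0,-20],[0,0,0]],[[0,0,-10],[0,0,0]],[[0,0,0],[0,0,0]],[[0,0,0],[0,0,0]]]'
python3 -c "
from h import *
st()"
```

```text
time_s: 32.97
eef_pos: [0.5264, -0.3084, 0.0314]
orientation: [0.0, 0.707, 0.707, 0.0]
wrist_force: [-0.1, 0.6, 2.5]
opening: 0.0152
time_s: 33.8
eef_pos: [0.5199, -0.1018, 0.1211]
orientation: [-0.0, 0.707, 0.707, -0.0]
wrist_force: [1.4, 0.1, -0.7]
opening: 0.0156
time_s: 34.47
eef_pos: [0.511, 0.0947, 0.121]
orientation: [-0.0, 0.706, 0.708, -0.0]
wrist_force: [-1.1, -0.1, -1.0]
opening: 0.0155
time_s: 34.88
eef_pos: [0.5111, 0.0929, 0.0708]
orientation: [-0.0, 0.707, 0.707, -0.001]
wrist_force: [-0.3, 0.4, -1.3]
opening: 0.0155
t 34.88 tcp [511.1  92.9  70.8] jaw deg -0.01 z [-1.4e-03 -3.0e-04 -1.0e+00] open 15.5 F [-0.3  0.4 -1.3] q [ 0.16  0.51  1.95 -0.    0.69  0.16]
```

```bash
python3 -m handwheel '[[[1,0,-12],[0,0,0]],[[0,0,-12],[0,0,0]],[[0,0,-7],[0,0,0]],[[0,0,-3],[0,0,0]],[[0,0,-1],[0,0,0]],[[0,0,0],[0,0,0]],[[0,0,0],[0,0,0]]]'
python3 -c "
from h import *
st(); f=shot('side','w'); crop(f,200,150,360,300,4,'pics/c29.png')"
```

```text
time_s: 35.47
eef_pos: [0.5125, 0.0939, 0.0362]
orientation: [0.0, 0.707, 0.707, 0.0]
wrist_force: [0.9, -1.0, -0.8]
opening: 0.0154
t 35.47 tcp [512.5  93.9  36.2] jaw deg 0.06 z [ 3.e-04  1.e-04 -1.e+00] open 15.4 F [ 0.9 -1.  -0.8] q [0.16 0.57 1.96 0.   0.62 0.16]
```

View pics/c29.png

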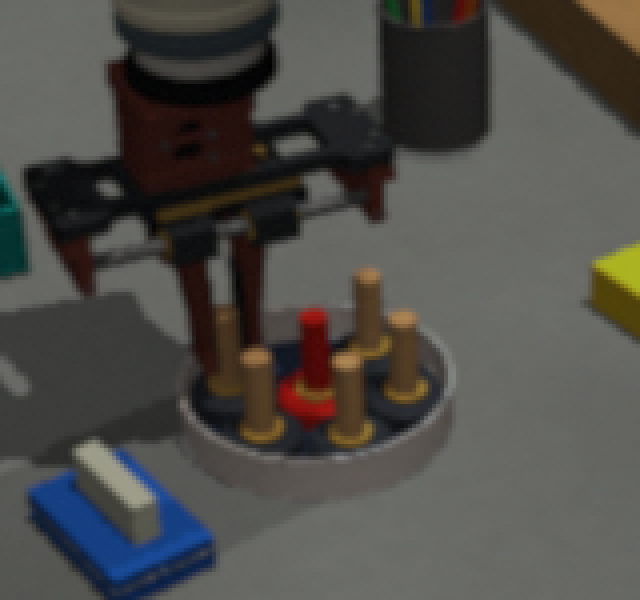

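E is seated. Releasing, lifting, and retreating to look at everything.

```bash
python3 -m handwheel '[[[0,0,-1],[0,0,0]],[[0,0,0],[0,0,0]],[[0,0,0],[0,0,0]],[[0,0,0],[0,0,0]]]' 50
python3 -m handwheel '[[[0,0,20],[0,0,0]],[[0,0,30],[0,0,0]],[[0,0,30],[0,0,0]],[[-25,20,10],[0,0,0]],[[-30,20,0],[0,0,0]],[[-30,20,0],[0,0,0]],[[-30,20,0],[0,0,0]],[[-20,15,0],[0,0,0]],[[0,0,0],[0,0,0]],[[0,0,0],[0,0,0]]]' 50
cat >> h.py <<'E'
def pad(t,s):
    ht=cv2.cvtColor(t,cv2.COLOR_BGR2HSV)
    bl=[c for c in comps(inr(ht,(100,110,60),(118,255,255)),60) if c[1][1]>220]
    c=max(bl,key=lambda c:c[1][4]); x,y,w,h,_=c[1]
    for nm,m,z in(("case",c[2],.02),("ridge",None,.044)):
        if m is None:
            m=np.zeros(ht.shape[:2],bool); m[y:y+h,x:x+w]=inr(ht,(0,0,125),(180,60,255))[y:y+h,x:x+w]
            m=max(comps(m,10),key=lambda c:c[1][4])[2]
        P=np.argwhere(m)[:,::-1].astype(float); W=np.array([plane("top",p,z)[:2]*1000 for p in P]); print(nm,len(P),cv2.minAreaRect(W.astype(np.float32)))
E
python3 -c "
from h import *
t,s=scene('x');pad(t,s);crop(t,230,220,350,370,4,'pics/c30.png')"
```

```text
time_s: 35.85
eef_pos: [0.5124, 0.0938, 0.0353]
orientation: [0.0, 0.707, 0.707, 0.0]
wrist_force: [1.0, -0.8, 0.2]
opening: 0.0385
time_s: 36.68
eef_pos: [0.3767, 0.1894, 0.1254]
orientation: [0.0, 0.706, 0.708, 0.0]
wrist_force: [0.3, 0.5, -0.9]
opening: 0.0439
t 36.78 tcp [378.3 188.9 125.4] jaw deg 0.07 z [ 0.  0. -1.] open 43.6 F [ 0.2  0.6 -0.9] q [ 0.4  0.3  2.1 -0.   0.7  0.4]
grip px [260.  242.8] xy@62 [594.   95.5] in tin rel [40.3 23. ] r 46.4 ang 29.8
grip px [285.  242.8] xy@62 [595.   49.3] in tin rel [ 41.3 -23. ] r 47.3 ang -29.1
grip px [297.  265.2] xy@62 [553.8  26.2] in tin rel [  0.2 -46. ] r 46.0 ang -89.8
grip px [258.4 286.8] xy@62 [512.5  95.9] in tin rel [-40.9  23.4] r 47.1 ang 150.2
grip px [283.8 286.9] xy@62 [513.4  49.4] in tin rel [-40.  -22.9] r 46.1 ang -150.2
red base px [273.9 267.8] @11 [553.5  71.7] @15 [553.1  71.5]
case 1155 ((424.74945068359375, 16.169273376464844), (56.058685302734375, 89.83496856689453), 12.195395469665527)
ridge 243 ((424.6573791503906, 15.962091445922852), (13.892789840698242, 59.22758865356445), 11.439859390258789)
```

View pics/c30.png

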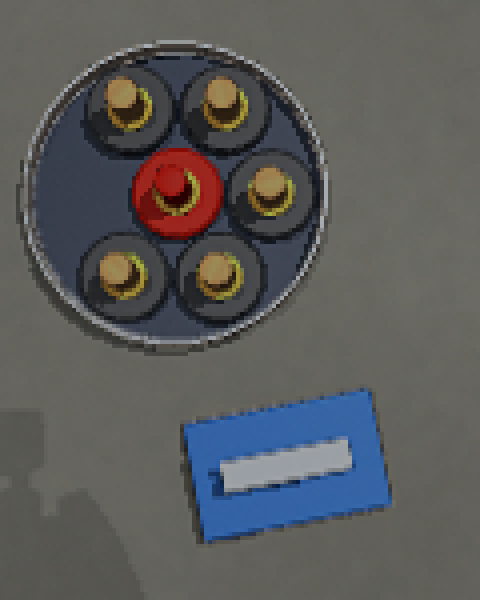

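The five ring stamps stand at r 46–47 mm in clean 60° places, with one place empty at 90°. The pad is unmoved: centre (424.7,16.1), turned 12°. Going to the pad.

```bash
python3 -m handwheel '[[[9,-33,0],[0,0,0.07]],[[9,-35,0],[0,0,0.07]],[[9,-35,0],[0,0,0.069]],[[9,-35,0],[0,0,0]],[[10,-36,0],[0,0,0]],[[0,0,-30],[0,0,0]],[[0,0,-30],[0,0,0]],[[0,0,-20],[0,0,0]],[[0,0,0],[0,0,0]],[[0,0,0],[0,0,0]]]'
python3 -c "
from h import *
st(); f=shot('side','y'); crop(f,150,180,310,340,4,'pics/c31.png')"
```

```text
time_s: 37.62
eef_pos: [0.4232, 0.0139, 0.0444]
orientation: [-0.001, 0.63, 0.777, -0.001]
wrist_force: [-0.2, 0.1, -0.1]
opening: 0.044
t 37.62 tcp [423.2  13.9  44.4] jaw deg 11.94 z [-0.0025 -0.     -1.    ] open 44.0 F [-0.2  0.1 -0.1] q [ 0.    0.47  2.16 -0.    0.51 -0.2 ]
```

View pics/c31.png

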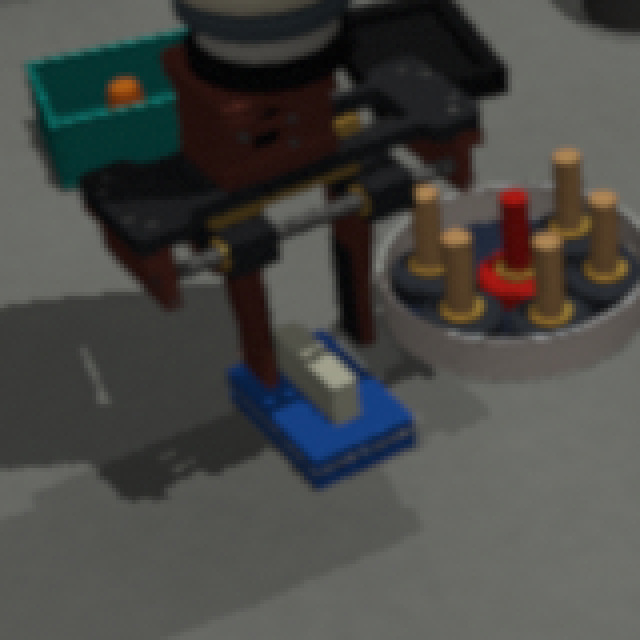

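The fingers straddle the ridge at its middle. Lowering 20 mm and closing.

```bash
python3 -m handwheel '[[[0,0,-12],[0,0,0]],[[0,0,-6],[0,0,0]],[[0,0,-3],[0,0,0]],[[0,0,0],[0,0,0]],[[0,0,0],[0,0,0]]]'
python3 -m handwheel '[[[0,0,0],[0,0,0]],[[0,0,0],[0,0,0]],[[0,0,0],[0,0,0]],[[0,0,0],[0,0,0]],[[0,0,0],[0,0,0]],[[0,0,0],[0,0,0]],[[0,0,0],[0,0,0]]]' 0 40
python3 -c "
from h import *
st(); f=shot('side','z'); crop(f,150,180,310,340,4,'pics/c32.png')"
```

```text
time_s: 38.08
eef_pos: [0.4237, 0.0149, 0.0247]
orientation: [0.0, 0.629, 0.777, 0.0]
wrist_force: [-0.6, -0.2, 0.7]
opening: 0.0438
time_s: 38.67
eef_pos: [0.4236, 0.0148, 0.0243]
orientation: [0.0, 0.629, 0.777, 0.0]
wrist_force: [0.2, -0.1, 1.8]
opening: 0.0137
t 38.67 tcp [423.6  14.8  24.3] jaw deg 12.03 z [ 7.e-04  0.e+00 -1.e+00] open 13.7 F [ 0.2 -0.1  1.8] q [ 0.01  0.51  2.17  0.    0.46 -0.2 ]
```

View pics/c32.png

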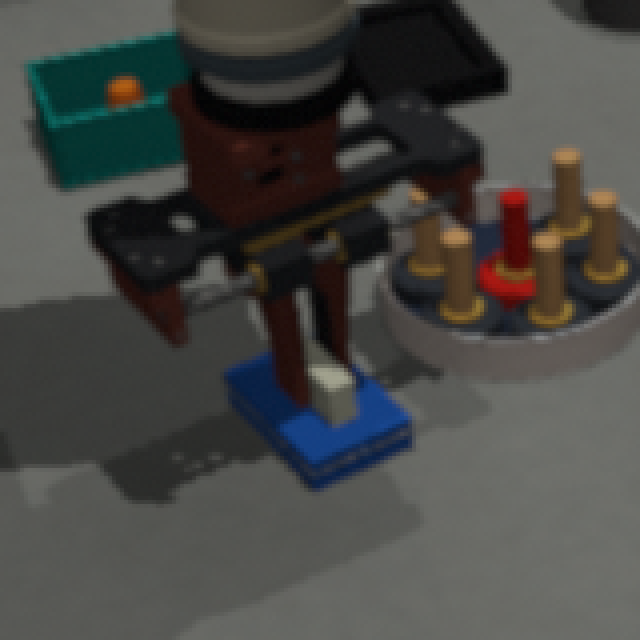

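The pad is gripped (13.7 mm). Lifting, turning -12.5° and carrying it over the pocket.

```bash
python3 -m handwheel '[[[0,0,15],[0,0,0]],[[0,0,30],[0,0,0]],[[0,0,30],[0,0,0]],[[0,0,20],[0,0,0]],[[15,29,0],[0,0,-0.05]],[[16,31,0],[0,0,-0.05]],[[16,31,0],[0,0,-0.05]],[[16,31,0],[0,0,-0.05]],[[16,31,0],[0,0,-0.018]],[[16,31,0],[0,0,0]]]'
python3 -m handwheel '[[[16,31,0],[0,0,0]],[[16,31,0],[0,0,0]],[[16,31,0],[0,0,0]],[[16,31,0],[0,0,0]],[[3,5,0],[0,0,0]],[[0,0,0],[0,0,0]],[[0,0,-20],[0,0,0]],[[0,0,-20],[0,0,0]],[[0,0,-10],[0,0,0]],[[0,0,0],[0,0,0]]]'
python3 -m handwheel '[[[0,0,0],[0,0,0]],[[0,0,0],[0,0,0]]]'
python3 -c "
from h import *
st()"
```

```text
time_s: 39.55
eef_pos: [0.5182, 0.2002, 0.1187]
orientation: [-0.0, 0.71, 0.704, -0.001]
wrist_force: [0.9, -0.5, -1.8]
opening: 0.0136
time_s: 40.38
eef_pos: [0.5826, 0.3253, 0.0661]
orientation: [-0.001, 0.71, 0.704, -0.003]
wrist_force: [-0.1, -0.3, -0.6]
opening: 0.014
time_s: 40.55
eef_pos: [0.5857, 0.3274, 0.07]
orientation: [0.0, 0.71, 0.704, 0.0]
wrist_force: [0.5, 0.0, -1.1]
opening: 0.0136
t 40.55 tcp [585.7 327.4  70. ] jaw deg -0.49 z [ 7.e-04  3.e-04 -1.e+00] open 13.6 F [ 0.5  0.  -1.1] q [ 0.49  0.67  1.6  -0.    0.87  0.5 ]
```

```bash
python3 -m handwheel '[[[0,1,-12],[0,0,0]],[[0,0,-8],[0,0,0]],[[0,0,-3],[0,0,0]],[[0,0,0],[0,0,0]],[[0,0,0],[0,0,0]]]'; python3 -c "
from h import *
st(); f=shot('side','A'); g=shot('top','A'); c=np.clip(f[150:230,205:305]*2.2,0,255).astype(np.uint8); cv2.imwrite('pics/c33.png',cv2.resize(c,None,fx=7,fy=7,interpolation=cv2.INTER_CUBIC))"
```

```text
time_s: 40.97
eef_pos: [0.5851, 0.3287, 0.0457]
orientation: [-0.0, 0.71, 0.704, -0.0]
wrist_force: [1.3, 0.4, -1.9]
opening: 0.0134
t 40.97 tcp [585.1 328.7  45.7] jaw deg -0.45 z [-6.e-04 -4.e-04 -1.e+00] open 13.4 F [ 1.3  0.4 -1.9] q [ 0.49  0.71  1.6  -0.    0.83  0.5 ]
```

View pics/c33.png

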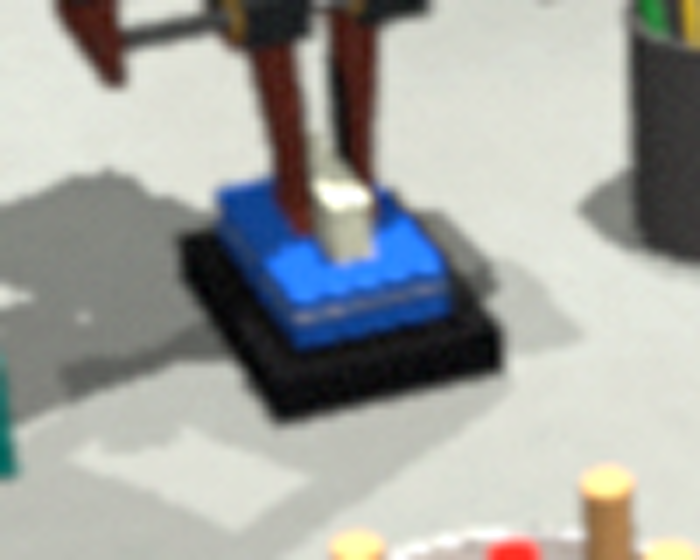

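View pics/top_A.png

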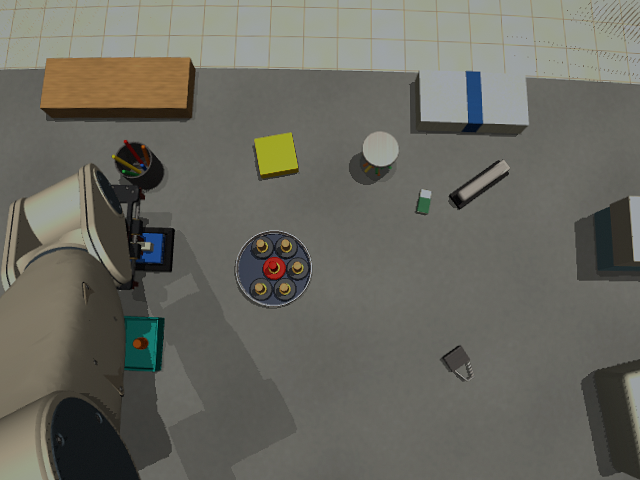

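The top view shows the right half of the pad over the holder, so I can check alignment there before inserting.

```bash
python3 - <<'E'
from h import *
np.set_printoptions(precision=1,suppress=True)
t=cv2.imread("pics/top_A.png"); h=cv2.cvtColor(t,cv2.COLOR_BGR2HSV)
m=inr(h,(100,110,60),(118,255,255)); m[:,:140]=0;m[:,185:]=0;m[:215]=0;m[285:]=0
c=max(comps(m,30),key=lambda c:c[1][4]); print(c[1])
P=np.argwhere(c[2])[:,::-1].astype(float)
W=np.array([plane("top",p,.0414)[:2]*1000 for p in P])
print("x range",np.percentile(W[:,0],[0,1,99,100]),"y min",np.percentile(W[:,1],[0,1,2]))
for col in(150,155,160):
    q=P[P[:,0]==col]; print(col,[plane("top",(col,r+d),.0414)[:2]*1000 for r,d in((q[:,1].min(),-.5),(q[:,1].max(),.5))])
for row in(238,248,258):
    q=P[P[:,1]==row]; print(row,plane("top",(q[:,0].max()+.5,row),.0414)[:2]*1000)
x0,y0=110,215;cv2.imwrite("pics/c34.png",cv2.resize(np.clip(t[y0:285,x0:185]*2.5,0,255).astype(np.uint8),None,fx=8,fy=8,interpolation=cv2.INTER_NEAREST))
E
```

```text
[140 233  23  30 490]
x range [556.3 556.5 612.  612.2] y min [283.9 284.3 284.5]
150 [array([612.9, 308.4]), array([555.5, 304.6])]
155 [array([613.1, 298.7]), array([555.7, 295. ])]
160 [array([611.4, 288.9]), array([555.9, 285.5])]
238 [602.8 283.5]
248 [583.6 284.3]
258 [564.5 283.1]
```

View pics/c34.png

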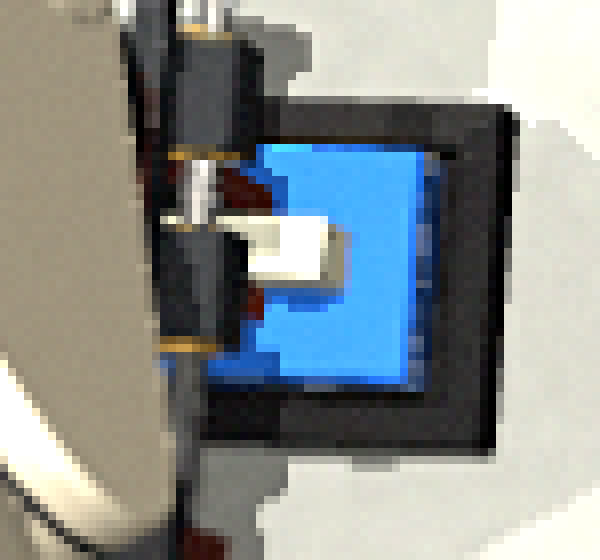

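The pad centre reads (584.5,329.3) against a pocket centre of (585.7,329.3). I'll shift +1 in x and insert gently.

```bash
python3 -m handwheel '[[[1,0,-2],[0,0,0]],[[0,0,-2],[0,0,0]],[[0,0,-2],[0,0,0]],[[0,0,-2],[0,0,0]],[[0,0,0],[0,0,0]],[[0,0,0],[0,0,0]]]'
python3 -m handwheel '[[[0,0,-2],[0,0,0]],[[0,0,-2],[0,0,0]],[[0,0,-1],[0,0,0]],[[0,0,0],[0,0,0]],[[0,0,0],[0,0,0]]]'
python3 -c "
from h import *
st(); f=shot('side','B'); c=np.clip(f[150:230,205:305]*2.2,0,255).astype(np.uint8); cv2.imwrite('pics/c35.png',cv2.resize(c,None,fx=7,fy=7,interpolation=cv2.INTER_CUBIC))"
```

```text
time_s: 41.57
eef_pos: [0.5861, 0.3287, 0.0379]
orientation: [-0.0, 0.71, 0.704, -0.0]
wrist_force: [1.0, 0.4, -1.0]
opening: 0.0139
time_s: 41.98
eef_pos: [0.5863, 0.3288, 0.033]
orientation: [-0.0, 0.71, 0.704, -0.0]
wrist_force: [0.0, -0.9, -1.1]
opening: 0.014
t 41.98 tcp [586.3 328.8  33. ] jaw deg -0.46 z [-2.e-04 -1.e-04 -1.e+00] open 14.0 F [ 0.  -0.9 -1.1] q [0.49 0.73 1.6  0.   0.81 0.5 ]
```

View pics/c35.png

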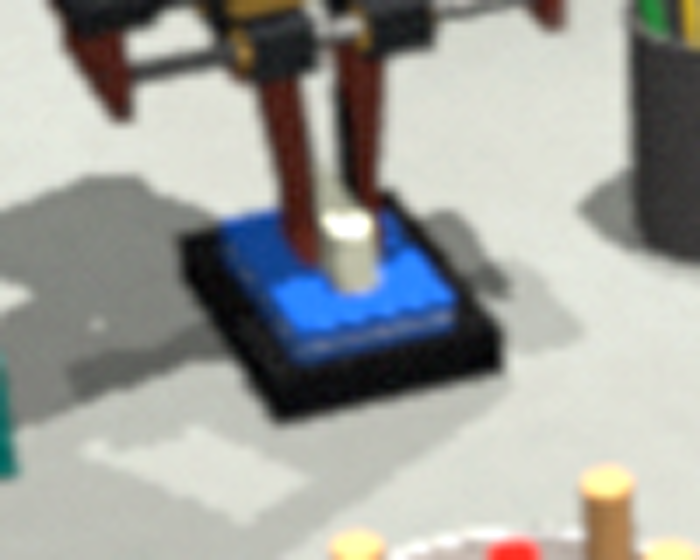

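The pad is well inside the pocket with no contact force. Lowering 1 mm, releasing and retreating for a final look.

```bash
python3 -m handwheel '[[[0,0,-1],[0,0,0]],[[0,0,0],[0,0,0]],[[0,0,0],[0,0,0]]]'
python3 -m handwheel '[[[0,0,0],[0,0,0]],[[0,0,0],[0,0,0]],[[0,0,0],[0,0,0]],[[0,0,0],[0,0,0]],[[0,0,15],[0,0,0]],[[0,0,30],[0,0,0]],[[0,0,30],[0,0,0]],[[0,0,30],[0,0,0]],[[0,0,20],[0,0,0]],[[0,0,0],[0,0,0]]]' 50
python3 -m handwheel '[[[-20,-10,0],[0,0,0]],[[-20,-30,0],[0,0,0]],[[-20,-30,0],[0,0,0]],[[-20,-30,0],[0,0,0]],[[-20,-30,0],[0,0,0]],[[-20,-30,0],[0,0,0]],[[-20,-30,0],[0,0,0]],[[-20,-30,0],[0,0,0]],[[-20,-30,0],[0,0,0]],[[-10,-30,0],[0,0,0]]]'
python3 -m handwheel '[[[0,-36,0],[0,0,0]],[[0,-36,0],[0,0,0]],[[0,-36,0],[0,0,0]],[[0,-36,0],[0,0,0]],[[0,0,0],[0,0,0]],[[0,0,0],[0,0,0]]]'
python3 -c "
from h import *
t,s=scene('C');pad(t,s);crop(t,100,215,200,385,4,'pics/c36.png');c=np.clip(s[150:230,205:305]*2.2,0,255).astype(np.uint8); cv2.imwrite('pics/c37.png',cv2.resize(c,None,fx=7,fy=7,interpolation=cv2.INTER_CUBIC))
c=np.clip(t[215:285,105:185]*2.5,0,255).astype(np.uint8); cv2.imwrite('pics/c38.png',cv2.resize(c,None,fx=8,fy=8,interpolation=cv2.INTER_CUBIC))"
```

```text
time_s: 42.28
eef_pos: [0.5865, 0.3289, 0.0323]
orientation: [0.0, 0.71, 0.704, 0.0]
wrist_force: [0.5, -0.1, 0.3]
opening: 0.0138
time_s: 43.12
eef_pos: [0.5892, 0.3303, 0.1638]
orientation: [0.001, 0.71, 0.704, 0.004]
wrist_force: [0.1, 0.1, -0.2]
opening: 0.0438
time_s: 43.95
eef_pos: [0.393, 0.0476, 0.1568]
orientation: [-0.001, 0.71, 0.705, -0.001]
wrist_force: [0.1, 0.1, -0.6]
opening: 0.0439
time_s: 44.45
eef_pos: [0.3959, -0.0968, 0.1571]
orientation: [-0.0, 0.711, 0.703, -0.0]
wrist_force: [-0.3, 0.5, 0.0]
opening: 0.0438
t 44.55 tcp [395.8 -94.8 157. ] jaw deg -0.49 z [-0.  0. -1.] open 44.2 F [-0.2  1.1  0. ] q [-0.3  0.2  2.1  0.   0.8 -0.3]
grip px [259.9 242.9] xy@62 [593.9  95.8] in tin rel [40.2 23.3] r 46.4 ang 30.1
grip px [285.  242.8] xy@62 [595.   49.3] in tin rel [ 41.3 -23. ] r 47.3 ang -29.1
grip px [297.  265.1] xy@62 [553.8  26.2] in tin rel [  0.3 -46. ] r 46.0 ang -89.6
grip px [258.3 286.8] xy@62 [512.6  96. ] in tin rel [-40.8  23.5] r 47.1 ang 150.0
grip px [283.6 286.9] xy@62 [513.3  49.7] in tin rel [-40.1 -22.6] r 46.1 ang -150.6
red base px [274.  267.8] @11 [553.6  71.7] @15 [553.2  71.5]
case 1032 ((586.7607421875, 331.7870178222656), (91.31729125976562, 56.44422149658203), 88.98223876953125)
ridge 215 ((587.1782836914062, 332.25048828125), (59.678470611572266, 13.15261459350586), 88.04052734375)
```

View pics/top_C.png

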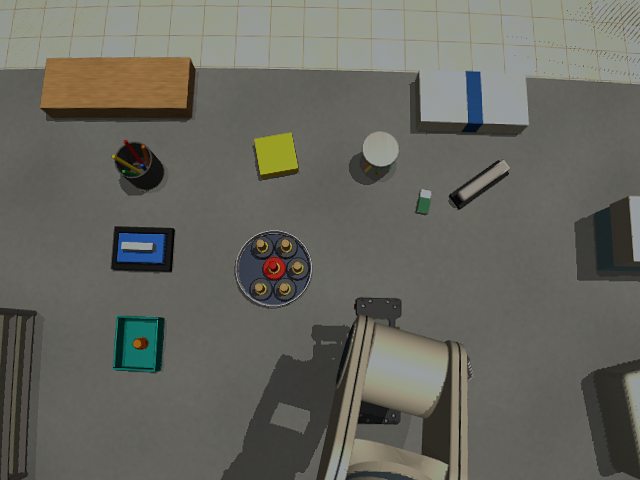

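View pics/c37.png

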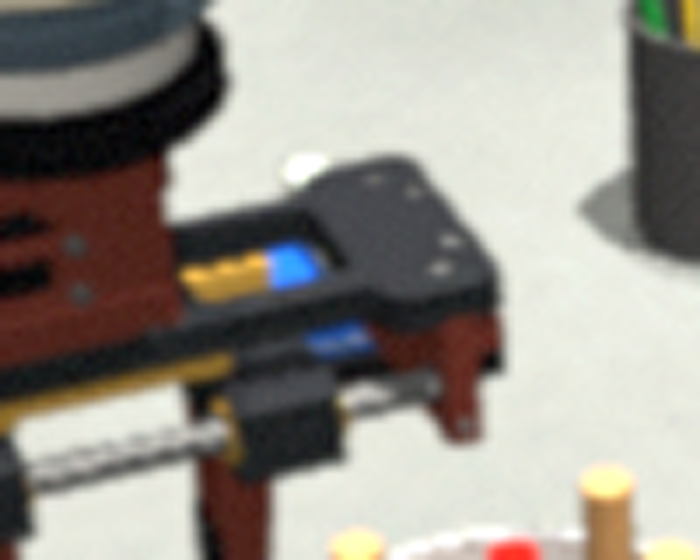

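View pics/c38.png

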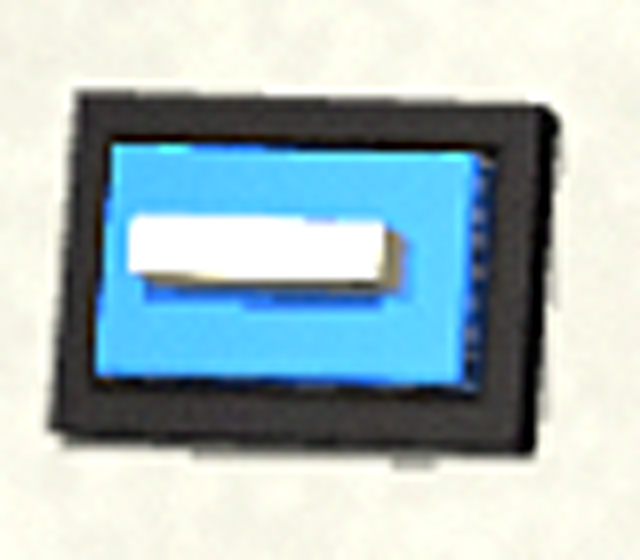

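The pad looks seated, and re-projected at the seated height its centre is near (585.6,329.1). The gripper hides it from the side camera, so I'll move aside and check its height from two views.

```bash
python3 -m handwheel '[[[0,-35,0],[0,0,0]],[[0,-35,0],[0,0,0]],[[0,-35,0],[0,0,0]],[[0,-35,0],[0,0,0]],[[0,0,0],[0,0,0]],[[0,0,0],[0,0,0]]]'
python3 - <<'E'
from h import *
np.set_printoptions(precision=1,suppress=True)
t=shot("top","D");s=shot("side","D");st()
ht=cv2.cvtColor(t,cv2.COLOR_BGR2HSV);hs=cv2.cvtColor(s,cv2.COLOR_BGR2HSV)
def big(h,x0,y0,x1,y1,lo,hi):
    m=inr(h,lo,hi);k=np.zeros_like(m);k[y0:y1,x0:x1]=m[y0:y1,x0:x1];return max(comps(k,5),key=lambda c:c[1][4])
rt=big(ht,112,230,170,268,(0,0,125),(180,60,255)); rs=big(hs,225,165,285,215,(0,0,130),(180,60,255))
print(rt[0],rs[0],rs[1]); p,e=tri(rt[0],rs[0]); print("ridge top tri mm",p*1000,e*1000)
for n,c in(("top",rt),("side",rs)):
    P=np.argwhere(c[2])[:,::-1].astype(float);W=np.array([plane(n,q,.052)[:2]*1000 for q in P]);print(n,cv2.minAreaRect(W.astype(np.float32)))
c=big(ht,105,220,180,275,(100,110,60),(118,255,255));P=np.argwhere(c[2])[:,::-1].astype(float);W=np.array([plane("top",q,.028)[:2]*1000 for q in P]);print("case",cv2.minAreaRect(W.astype(np.float32)))
c=np.clip(s[150:230,205:305]*2.2,0,255).astype(np.uint8); cv2.imwrite('pics/c39.png',cv2.resize(c,None,fx=7,fy=7,interpolation=cv2.INTER_CUBIC))
crop(s,210,180,340,290,5,'pics/c40.png')
E
```

```text
time_s: 45.05
eef_pos: [0.3966, -0.235, 0.1569]
orientation: [-0.0, 0.71, 0.704, 0.0]
wrist_force: [0.4, -0.4, 1.0]
opening: 0.0439
t 45.15 tcp [ 396.1 -233.5  156.8] jaw deg -0.37 z [-0.  0. -1.] open 44.2 F [ 0.1 -0.6  0.4] q [-0.6  0.3  2.   0.   0.8 -0.6]
[136.3 245.5] [260.3 184. ] [251 176  19  13  49]
ridge top tri mm [599.  336.   24.5] 18.94740444230521
top ((586.022705078125, 329.68365478515625), (59.21507263183594, 13.050436973571777), 88.04060363769531)
side ((599.0110473632812, 291.0339050292969), (70.65431213378906, 15.374731063842773), 29.049116134643555)
case ((585.6346435546875, 329.2821044921875), (90.62435150146484, 56.01586151123047), 88.98228454589844)
```

View pics/c39.png

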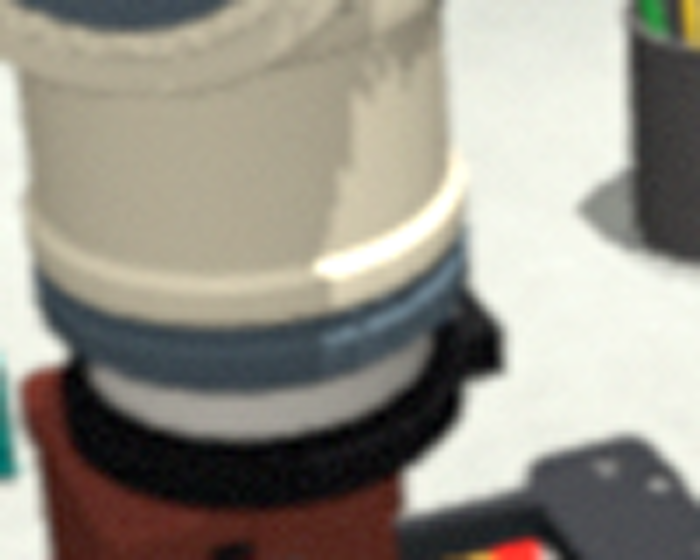

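View pics/side_D.png

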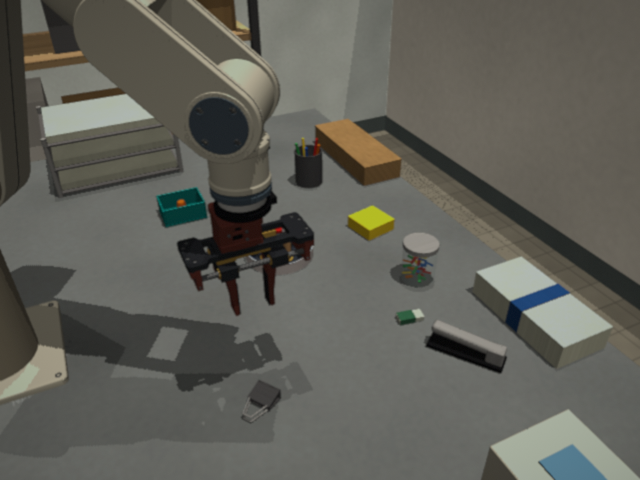

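The arm still blocks the side view. From (372,190) earlier, both cameras saw the holder, so I'll go there.

```bash
python3 -m handwheel '[[[0,36,0],[0,0,0]],[[0,36,0],[0,0,0]],[[0,36,0],[0,0,0]],[[0,36,0],[0,0,0]],[[0,36,0],[0,0,0]],[[0,36,0],[0,0,0]],[[0,36,0],[0,0,0]],[[-4,36,0],[0,0,0]],[[-5,36,0],[0,0,0]],[[-5,36,0],[0,0,0]]]'
python3 -m handwheel '[[[-5,36,0],[0,0,0]],[[-5,25,0],[0,0,0]],[[0,0,0],[0,0,0]],[[0,0,0],[0,0,0]],[[0,0,0],[0,0,0]]]'
python3 - <<'E'
from h import *
np.set_printoptions(precision=1,suppress=True)
t,s=scene("E")
ht=cv2.cvtColor(t,cv2.COLOR_BGR2HSV);hs=cv2.cvtColor(s,cv2.COLOR_BGR2HSV)
def big(h,x0,y0,x1,y1,lo,hi):
    m=inr(h,lo,hi);k=np.zeros_like(m);k[y0:y1,x0:x1]=m[y0:y1,x0:x1];return max(comps(k,5),key=lambda c:c[1][4])
rt=big(ht,112,230,170,268,(0,0,125),(180,60,255)); rs=big(hs,235,170,275,205,(0,0,130),(180,60,255))
print(rt[0],rs[0],rs[1]); p,e=tri(rt[0],rs[0]); print("ridge top tri mm",p*1000,e*1000)
for n,c in(("top",rt),("side",rs)):
    P=np.argwhere(c[2])[:,::-1].astype(float);W=np.array([plane(n,q,.052)[:2]*1000 for q in P]);print(n,cv2.minAreaRect(W.astype(np.float32)))
c=np.clip(s[150:230,205:305]*2.2,0,255).astype(np.uint8); cv2.imwrite('pics/c41.png',cv2.resize(c,None,fx=7,fy=7,interpolation=cv2.INTER_CUBIC))
crop(s,220,170,350,280,5,'pics/c42.png')
# grips side vs top heights
r=stamps(t,s)
for p,e,a,b in match(r[0],r[1]): print("tri",p*1000)
a,b=thim(t,s); print([c[0] for c in b],[plane("side",c[0],.038)*1000 for c in b])
E
```

```text
time_s: 45.98
eef_pos: [0.3803, 0.1278, 0.1572]
orientation: [-0.0, 0.709, 0.705, -0.0]
wrist_force: [0.3, 0.6, 0.8]
opening: 0.0439
time_s: 46.4
eef_pos: [0.3711, 0.1861, 0.157]
orientation: [-0.0, 0.709, 0.705, -0.0]
wrist_force: [-1.2, -0.1, 0.4]
opening: 0.0436
t 46.50 tcp [371.8 185.2 157. ] jaw deg -0.46 z [-0. -0. -1.] open 44.3 F [ 0.8 -0.4 -0.1] q [ 0.4  0.2  2.1 -0.   0.8  0.4]
grip px [260.  242.9] xy@62 [593.9  95.6] in tin rel [40.2 23.2] r 46.4 ang 30.0
grip px [285.  242.8] xy@62 [595.   49.3] in tin rel [ 41.3 -23. ] r 47.3 ang -29.1
grip px [297.  265.2] xy@62 [553.8  26.2] in tin rel [  0.2 -46. ] r 46.0 ang -89.8
grip px [258.4 286.8] xy@62 [512.5  95.9] in tin rel [-40.9  23.4] r 47.1 ang 150.2
grip px [283.7 286.9] xy@62 [513.3  49.5] in tin rel [-40.1 -22.8] r 46.1 ang -150.4
red base px [273.9 267.8] @11 [553.5  71.7] @15 [553.1  71.5]
[136.3 245.5] [251.5 177.9] [246 173  12  11  68]
ridge top tri mm [586.1 330.9  48.6] 0.5665703519052022
top ((586.022705078125, 329.68365478515625), (59.21507263183594, 13.050436973571777), 88.04060363769531)
side ((583.729736328125, 324.9428405761719), (58.571659088134766, 14.624712944030762), 89.07260131835938)
tri [593.8  95.7  61.8]
tri [594.7  49.4  62. ]
tri [553.7  26.2  62.9]
tri [512.5  96.   61.6]
tri [513.   49.5  63. ]
[array([180.5, 201.3])] [array([402.8, 315.6,  38. ])]
```

View pics/c41.png

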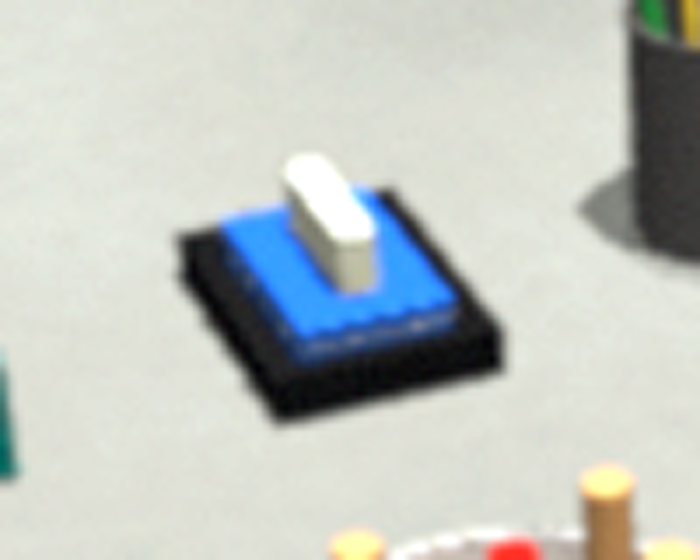

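View pics/side_E.png

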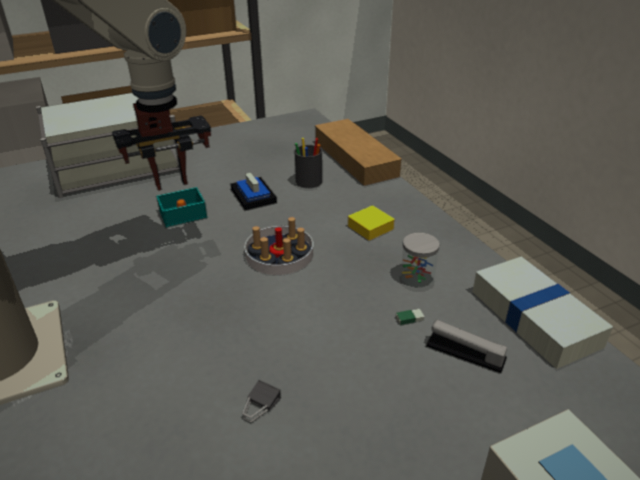

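The ridge top rose 7.8 mm from its reading on the shelf (8 expected when seated). The stamp tops rose about 3.8 mm (4 expected for the tin floor). In the side view the pad lies level at (253,187), and the thimble is in the box at (180,201). Handing in.

```bash
python3 -c "
from bench import close_job
print(close_job())"
```

```text
the job is handed in; nothing more can be done
None
```

The job is done and handed in at about 46.5 s of the 210 s allowed; the interface gives no verdict.

- **Thimble:** it went into the teal clip box first and is still standing there.
- **Red stamp:** it stands within 1 mm of the tin centre.
- **Other stamps:** five were present. They stand round the red one at 46.0–47.3 mm, each within 1° of an even 60° spacing, and the sixth place (90°) is empty.
- **Ink pad:** it is in the pocket, about 0.5 mm off centre. The side view shows it level. Its angle reads -1° from the case and -2° from the ridge, against -0.5° for the pocket, all inside the 5° limit.
- **Height check:** compared with their starting positions, the stamp tops rose about 3.8 mm (4 expected on the tin floor) and the pad ridge 7.8 mm (8 expected when fully home).
- **Bystanders and gripper:** the bystanders look unmoved in the last pictures, and the gripper was open and clear of everything.

One disagreement: the two cameras differ by about 2 mm in x and 4 mm in y. As a result, measured heights come out about 4 mm too low. I relied on distances measured within one camera and on height changes instead. My first attempt at the final pad-height check failed because the arm was in the side camera's view, so I moved the arm and repeated it.

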